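# Set up a one-cup drip coffee filter

## Robot

A 6-joint arm with a two-finger parallel gripper is mounted at the origin on a cart in front of the work surface, level with it; the furniture and walls round the work are solid. World frame = base frame: x ahead of the robot, y to its left, z up, the work surface at z = 0. Lengths are in m, angles in rad, forces in N, time in s.
With the tool pointing down it reaches from about 0.3 to 0.875 m from the base axis. Payload 6.4 kg.
Tool frame: the origin (TCP) lies on the centre line of the jaws, within the pads' length; the fingertips stand 17 mm ahead of it and the grasp point (between the pads) lies 2 mm behind it; z points along the fingers, y is the line along which they close (so a half turn about z gives the same grasp; the last joint's range is limited). The gripper opens to 85 mm and grips with 20 to 120 N. Pads are 22 mm wide; open, the fingers measure 114 mm over their backs; the gripper's body (76 mm by 85 mm) begins 54 mm behind the grasp point. The pads swing forward as they close: fully open they stand 13 mm farther back than shut.
Start: joints at [-1.541, 0.181, 1.607, -0, 1.354, -0.206], TCP at [0.134, -0.559, 0.248] pointing down, gripper open.
Joint ranges: [-2.99, 2.99], [-0.89, 2.07], [0.3, 2.58], [-1.14, 4.28], [0, 2.63], [-3.12, 3.12]. Speed limits (rad/s): [2.57, 2.57, 3.01, 3.14, 3.14, 3.14].

## Interface

Orientations are given as a rotation vector (axis times angle).
In Python, from plant import ctrl, snapshot, ticket gives the robot as it stands.
- The arm moves only by the shell command python3 -m pendant 'ROWS' [OPENING] [FORCE]. ROWS is JSON, a list of rows, each an object of numbers: "x", "y", "z": the shift along the tool's x, y, z in cm; "wx", "wy", "wz": the turn, a rotation vector about the tool's x, y, z in degrees. A call has exactly 8 rows; each row shifts and turns the commanded pose from where the row before left it, along the tool's axes as they then stand; what a row does not reach is not made up. A row lasts 1/10 s, in which the tool goes at most 50 mm and 8.59 degrees, less where a joint would pass 70% of its speed; a pose out of reach is approached as far as the arm can. A call with a gripper value outside its range is refused whole. OPENING is the opening, from 0 (shut) to 1 (fully open), set as the call begins (- or left out, the last holds). The fingers move at their own pace and stop on an object; FORCE is the grip in N (left out, the last holds). Time passes only in rows, so rows that do not move let the fingers close, or fill a call up. It gives the time, the measured TCP pose, the force, the opening and the grip force at its end, in the units of the state.
- ctrl.get_state(): the state, without advancing time (a new reading comes with each control period).
- snapshot(name): name is "side" or "top"; returns a dict with "pixels" (400x640x3 uint8, red, green, blue), "fx", "fy", "cx", "cy" (pixels), "k1" (the pictures are not rectified: a ray, as slopes to the right and down, at radius r is drawn at 1 + k1 r^2 times it, then the intrinsics apply), "R" (3x3) and "t" (3): a world point X has camera coordinates R X + t. Camera axes: x right, y down, z forward; pixel columns grow to the right and rows downward; lengths in m; the calibration is good to about 2 mm. A picture is of the moment at which its call begins. There is no depth.
- ticket.finish_job(): hands the job in; it is judged then, once.
The state is a dict: "clock": time; "q": joint angles; "qvel": joint speeds; "joint_torque": joint torques, N m; "ee_pos": TCP position; "ee_rot": TCP orientation; "ft_force": force on the tool from outside, world axes, zero at the start; "torque": the same for the moment, N m; "opening": finger opening in m; "gripper_force": force on a finger pad.
Only numpy, scipy, OpenCV 4.12 (cv2) and the standard library are available. Lean on these libraries where they do the work, as an engineer would, in place of code of your own. Each camera call takes 0.05 s, during which the arm holds its last target. There are 200 camera calls.

## Task

Set up the steel one-cup coffee filter: stand the small cup upright in the well of the saucer, then seat the filter on the cup with its boss in the cup's mouth, then lower the press into the filter until its disc lies flat on the filter's floor, and last close the filter with the domed lid so that it sits level on the rim. Keep to that order, set each part down gently, and leave the big mug, the ramekin and the tea caddy where they stand.

Things in the scene. Friction and masses are not known exactly. Their poses are not given: they have to be found in the camera images.
- saucer: Plain white saucer, 112 mm across, loose, lying upright on the worktop. Origin: centre of its underside, z up. Its flat round well (66 mm across) is 5 mm above the origin; outside the well it slopes up to the rim, 16 mm high.
- cup: Small white fern-pattern espresso cup, upright: cylinder 55 mm across, 56 mm high, mouth 41 mm clear inside, 0.12 kg. Origin on the underside, z up, but NOT on the cup's axis, which lies at +11 mm along the body's y. The handle points along -y and ends 35 mm from the origin (8 mm thick, 16 to 44 mm high). Grasp across the body along its x axis, clear of the handle.
- filter: Bright steel drip filter, 0.12 kg. Origin: centre of the underside, z up. Boss 33 mm across from 0 to 5 mm (stands on it; it goes in the cup's mouth), 84 mm round flange from 5 to 7 mm (rests on the cup's rim: origin then 51 mm above the cup's), wire ear to 56 mm along +x, open chamber 58 mm across (52 clear inside), floor at 8, rim at 40 mm. Grasp across the chamber.
- press: Steel press, 0.08 kg: flat perforated disc 45 mm across, 3 mm thick, with an upright stem at its centre whose grip, 32 to 48 mm high, is 11 mm across. Stands on its disc. Origin: centre of the disc's underside, z up. In place, its origin is 8 mm above the filter's and the stem's top 16 mm stand above the chamber's rim. Grasp the stem.
- lid: Domed steel lid with a black knob, 0.07 kg, right way up. Origin: centre of the skirt's underside, z up. Skirt 68 mm across (63 clear inside), 6 mm deep below the shoulder that rests on the chamber's rim (origin then 34 mm above the filter's); hollow crown 40 mm across from 8 to 29 mm (covers the stem), knob 16 mm across from 31 to 42 mm. Grasp crown or knob.
- big_mug: Bystander: large fern-pattern mug, 82 mm across, 89 mm high. Origin on the underside, axis at +16 mm along its y, handle along -y. Leave it alone.
- ramekin: Bystander: fluted white ramekin, 70 mm across, 40 mm high, open. Origin: centre of the underside. Leave it alone.
- tea_caddy: Bystander: small round tea caddy with a grey lid, 56 mm across, 62 mm high. Origin: centre of the underside. Leave it alone.
Mind the look-alikes: they are no part of the job. What is shaped like the lid but red is not meant.

How it is judged:
On the way, in this order (a step that is already met when the one before it is completed fails the run):
1. the small cup stands upright in the saucer's well (x of saucer in the frame of cup between -0.008 and 0.008 m and y of saucer in the frame of cup between 0.003 and 0.019 m and z of saucer in the frame of cup between -0.008 and -0.002 m and angle between each of cup, saucer's own z axis and vertical below 0.06 rad and linear speed of cup below 0.02 m/s), for 0.2 s.
2. the filter sits level on the cup, its boss in the mouth (x of saucer in the frame of cup between -0.008 and 0.008 m and y of saucer in the frame of cup between 0.003 and 0.019 m and z of saucer in the frame of cup between -0.008 and -0.002 m and angle between each of cup, saucer, filter's own z axis and vertical below 0.06 rad and x of filter in the frame of cup between -0.008 and 0.008 m and y of filter in the frame of cup between 0.003 and 0.019 m and z of filter in the frame of cup between 0.048 and 0.054 m and linear speed of filter below 0.02 m/s), for 0.2 s.
3. the press lies flat on the filter's floor (x of saucer in the frame of cup between -0.008 and 0.008 m and y of saucer in the frame of cup between 0.003 and 0.019 m and z of saucer in the frame of cup between -0.008 and -0.002 m and angle between each of cup, saucer, filter, press's own z axis and vertical below 0.06 rad and x of filter in the frame of cup between -0.008 and 0.008 m and y of filter in the frame of cup between 0.003 and 0.019 m and z of filter in the frame of cup between 0.048 and 0.054 m and x of press in the frame of filter between -0.008 and 0.008 m and y of press in the frame of filter between -0.008 and 0.008 m and z of press in the frame of filter between 0.005 and 0.011 m and linear speed of press below 0.02 m/s), for 0.2 s.
4. the lid sits level on the filter's rim (x of saucer in the frame of cup between -0.008 and 0.008 m and y of saucer in the frame of cup between 0.003 and 0.019 m and z of saucer in the frame of cup between -0.008 and -0.002 m and angle between each of cup, saucer, filter, press, lid's own z axis and vertical below 0.06 rad and x of filter in the frame of cup between -0.008 and 0.008 m and y of filter in the frame of cup between 0.003 and 0.019 m and z of filter in the frame of cup between 0.048 and 0.054 m and x of press in the frame of filter between -0.008 and 0.008 m and y of press in the frame of filter between -0.008 and 0.008 m and z of press in the frame of filter between 0.005 and 0.011 m and x of lid in the frame of filter between -0.008 and 0.008 m and y of lid in the frame of filter between -0.008 and 0.008 m and z of lid in the frame of filter between 0.031 and 0.037 m and linear speed of lid below 0.02 m/s), for 0.2 s.
At the end, for the whole second after the job is handed in: The cup stands in the saucer's well, the filter on the cup, the press on the filter's floor and the lid on the filter's rim: each centred on the one below within 8 mm in x and in y, at its seated height within 3 mm, tilted less than 0.06 rad, released and at rest (all of step 4 and linear speed of each of saucer, cup, filter, press below 0.02 m/s); the robot touches nothing.
It fails at once if the big mug is pushed more than 25 mm or tipped (distance of big_mug from where it was at the start of the episode above 0.025 m or angle between big_mug's own z axis and vertical above 0.4 rad).
It fails at once if the ramekin is pushed more than 25 mm or tipped (distance of ramekin from where it was at the start of the episode above 0.025 m or angle between ramekin's own z axis and vertical above 0.4 rad).
It fails at once if the tea caddy is pushed more than 25 mm or tipped (distance of tea_caddy from where it was at the start of the episode above 0.025 m or angle between tea_caddy's own z axis and vertical above 0.4 rad).
It fails at once if a part is banged down (over 40 N) on the one below it (contact force between cup and saucer above 40 N or contact force between filter and cup above 40 N or contact force between any of press, lid and filter above 40 N).
It also fails if it takes over 112 s, if anything falls off the work surface, if the arm or the gripper's body presses on something with over 40 N, if the wrist force passes 120 N, or if a joint passes its speed limit or range.

## Working session

There is one attempt and no reset: what is moved stays moved. The work goes in short steps, Python scripts to look and compute and a shell command to move; the robot and the scene stay as the last step left them, time stands still between calls to the robot, and variables do not carry over. Pictures are saved under pics/ and viewed, at most 15 in all, crops included, and the job is handed in when it is done.

```bash
ls; mkdir -p pics; python3 - <<'E'
from plant import ctrl,snapshot
import cv2,numpy as np
for n in("top","side"):
    s=snapshot(n); cv2.imwrite(f"pics/{n}0.png",s["pixels"][:,:,::-1])
    print(n,s["fx"],s["fy"],s["cx"],s["cy"],s["k1"],np.round(s["R"],4).tolist(),np.round(s["t"],4).tolist(), (-np.array(s["R"]).T@s["t"]).round(3))
s=ctrl.get_state();print(s)
E
```

```text
pics
top 491.3997919423188 491.3997919423188 320.1451872054992 198.44497069588195 -0.1380161848612113 [[0.011, -0.9998, -0.0157], [-0.9987, -0.0102, -0.0497], [0.0495, 0.0162, -0.9986]] [0.0729, 0.5077, 1.4238] [0.436 0.055 1.448]
side 494.3653961171658 494.3653961171658 311.43624304008813 201.35966352213157 -0.08976072356099671 [[0.9173, -0.3977, -0.0192], [-0.2129, -0.4492, -0.8677], [0.3365, 0.8, -0.4968]] [-0.4237, 0.1764, 1.3994] [-0.045 -1.209  0.84 ]
{'clock': 0.1, 'q': array([-1.54128802e+00,  1.81439883e-01,  1.60789518e+00,  1.53044940e-05,
        1.35380973e+00, -2.06350488e-01]), 'qvel': array([-3.85271202e-04, -5.95553900e-04, -2.25504408e-03, -1.10476648e-06,
       -1.14429293e-03, -1.29998619e-03]), 'joint_torque': array([ 5.65604660e-04, -4.45873654e+01, -3.52237558e+01, -2.74242011e-04,
        4.10897657e-03,  2.17457762e-05]), 'ee_pos': array([ 0.13434419, -0.55860843,  0.24749553]), 'ee_rot': array([-3.11823893e+00, -3.69441074e-01, -2.38561337e-04]), 'ft_force': array([-0.28118093,  0.91637231, -0.4163302 ]), 'torque': array([ 0.01020321, -0.01378862, -0.07474432]), 'gripper_force': 0.0, 'opening': 0.08527263167665651}
```

View pics/top0.png

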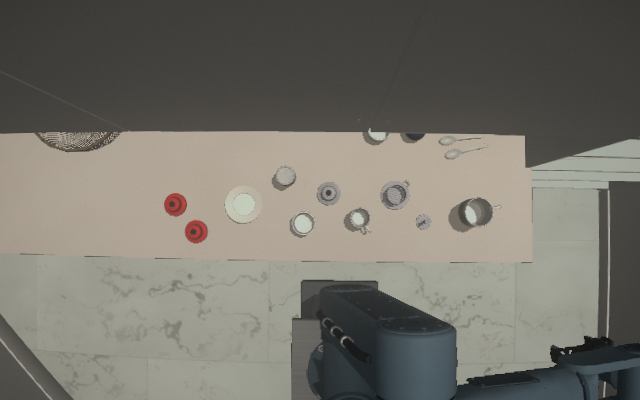

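View pics/side0.png

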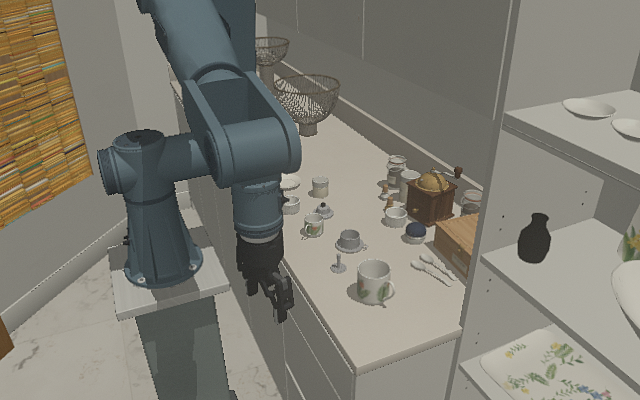

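The top view shows red lids at (175,204) and (196,231), saucer (243,204), caddy (285,176), ramekin (302,223), steel lid (328,193), cup (358,218), filter (395,194), press (423,221) and big mug (477,212). The side view agrees with this layout. Next I'll enlarge the top view.

```bash
cat > h.py <<'E'
import numpy as np,cv2
from plant import ctrl,snapshot
def K(s): return np.array([[s["fx"],0,s["cx"]],[0,s["fy"],s["cy"]],[0,0,1.]]),np.array([s["k1"],0,0,0.])
def ray(s,uv):
    k,d=K(s);p=cv2.undistortPoints(np.array(uv,float).reshape(-1,1,2),k,d).reshape(-1,2)
    R=np.array(s["R"]);v=np.c_[p,np.ones(len(p))]@R
    return -R.T@np.array(s["t"]),v
def plane(s,uv,z):
    o,v=ray(s,uv);return o+v*((z-o[2])/v[:,2])[:,None]
def proj(s,X):
    k,d=K(s);return cv2.projectPoints(np.array(X,float).reshape(-1,1,3),cv2.Rodrigues(np.array(s["R"]))[0],np.array(s["t"]),k,d)[0].reshape(-1,2)
E
python3 - <<'E'
from h import *
s=snapshot("top");im=s["pixels"][:,:,::-1]
f=lambda a,w:cv2.resize(im[160:160+w,a:a+150],None,fx=5,fy=5,interpolation=cv2.INTER_CUBIC)
cv2.imwrite("pics/c1.png",f(210,90));cv2.imwrite("pics/c2.png",f(355,90))
t=snapshot("side");im2=t["pixels"][:,:,::-1]
cv2.imwrite("pics/c3.png",cv2.resize(im2[165:315,270:470],None,fx=4,fy=4,interpolation=cv2.INTER_CUBIC))
for n,uv,z in[("saucer",(243,204),.016),("caddy",(285,176),.062),("ram",(302,223),.04),("lid",(328,193),.042),("cup",(358,218),.056),("filter",(395,194),.04),("press",(423,221),.003),("mug",(477,212),.089),("front",(330,259),0),("back",(330,132),0),("rightend",(531,230),0)]:
    print(n,plane(s,uv,z).round(3)[0])
E
```

```text
saucer [0.488 0.304 0.016]
caddy [0.567 0.178 0.062]
ram [0.435 0.129 0.04 ]
lid [0.521 0.055 0.042]
cup [ 0.45  -0.03   0.056]
filter [ 0.521 -0.137  0.04 ]
press [ 0.444 -0.225  0.003]
mug [ 0.47  -0.361  0.089]
front [0.33  0.048 0.   ]
back [0.706 0.051 0.   ]
rightend [ 0.419 -0.556  0.   ]
```

View pics/c1.png

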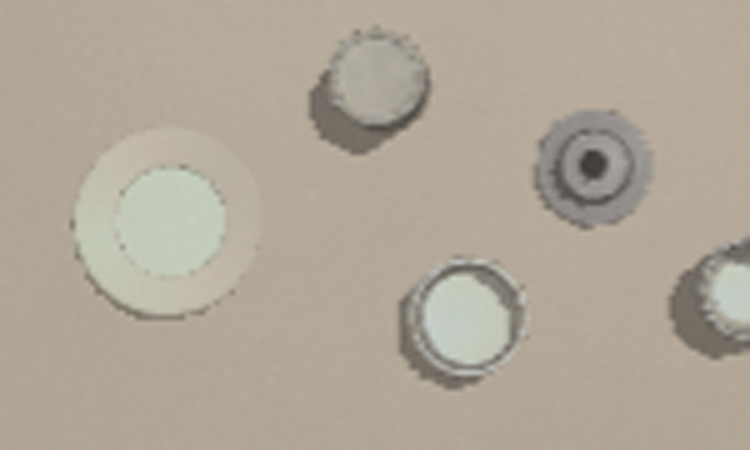

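View pics/c2.png

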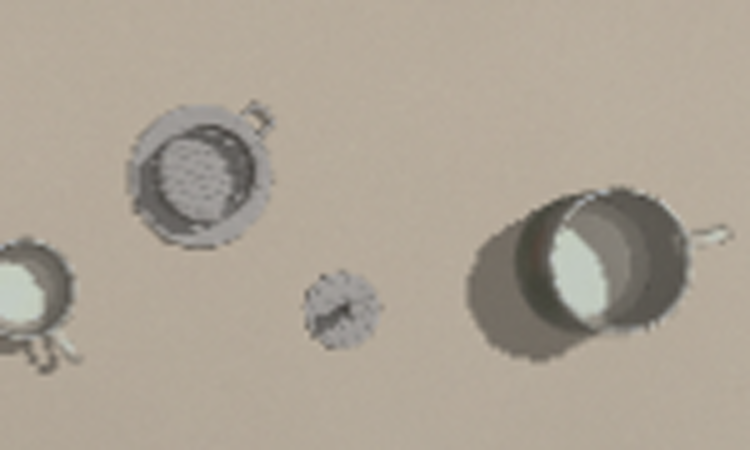

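View pics/c3.png

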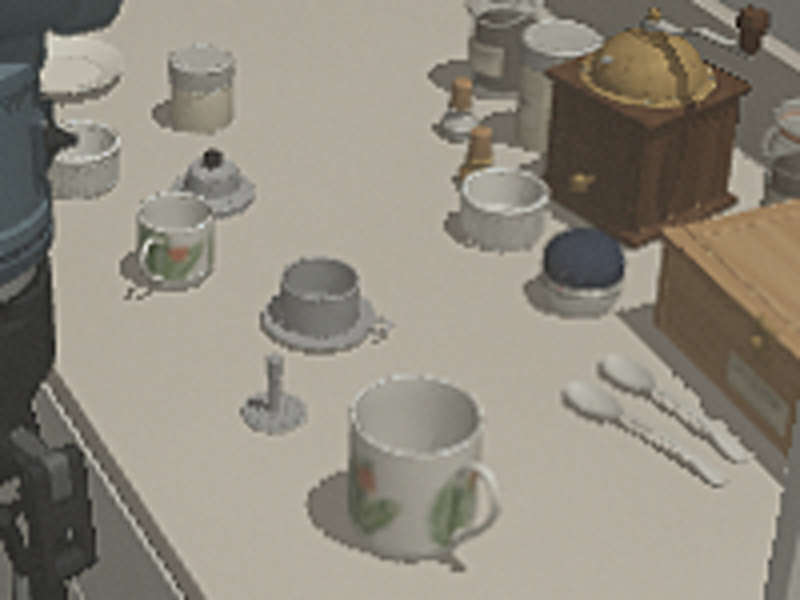

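The crops show the well, lid, cup, filter and press clearly. The cup's handle is down-right of it at about full-image (366,231), and the filter's ear is up-right at about (407,183). All are grey or white against pinkish wood, so I'll measure them with a hue ratio.

```bash
cat >> h.py <<'E'
def blobs(s,box,thr=0.93,up=8,minv=0,maxv=999,amin=20):
    "grey/white (B/R>thr) blobs in box (u0,v0,u1,v1); contours in full-image pixels"
    u0,v0,u1,v1=box
    c=cv2.resize(s["pixels"][v0:v1,u0:u1].astype(np.float32),None,fx=up,fy=up,interpolation=cv2.INTER_LINEAR)
    v=c.mean(2);m=((c[...,2]/(c[...,0]+1)>thr)&(v>=minv)&(v<=maxv)).astype(np.uint8)
    cs,_=cv2.findContours(m,cv2.RETR_EXTERNAL,cv2.CHAIN_APPROX_NONE)
    cs=[q for q in cs if cv2.contourArea(q)>amin*up*up]
    return sorted([((q.reshape(-1,2)+.5)/up-.5)+[u0,v0] for q in cs],key=lambda q:-cv2.contourArea(q.astype(np.float32)))
def circ(p):
    "robust circle fit of xy points"
    p=p[:,:2].copy()
    for i in range(8):
        A=np.c_[2*p,np.ones(len(p))];x=np.linalg.lstsq(A,(p**2).sum(1),rcond=None)[0]
        r=np.sqrt(x[2]+x[0]**2+x[1]**2);e=np.hypot(*(p-x[:2]).T)-r
        k=abs(e)<max(.001,2*e.std())
        if k.all():break
        p=p[k]
    return x[:2],2*r,e.std(),len(p)
E
python3 - <<'E'
from h import *
s=snapshot("top");P=s["pixels"]
for q in[(215,215),(223,204),(243,204),(325,195),(345,197),(390,192),(383,197),(421,226),(358,218),(366,211)]:print(q,P[q[1],q[0]])
for n,box,z,kw in[("well",(215,180,270,228),.005,dict(thr=.88)),("lid",(312,175,346,212),.003,{}),("filt",(376,172,416,216),.006,{}),("press",(412,210,436,234),.003,{}),("cup",(342,200,380,242),.056,{})]:
  for th in (.88,.93,.97):
    kw["thr"]=th
    for b in blobs(s,box,**kw)[:1]:
        x=circ(plane(s,b,z));print(n,th,x[0].round(4),round(x[1],4),round(x[2],4),x[3],len(b))
b=blobs(s,(322,186,334,200),thr=.5,maxv=70,amin=3)
for q in b: x=circ(plane(s,q,.042));print("knob",x)
E
```

```text
(215, 215) [178 167 151]
(223, 204) [179 168 153]
(243, 204) [196 204 186]
(325, 195) [149 146 142]
(345, 197) [180 170 153]
(390, 192) [155 151 149]
(383, 197) [102  99  95]
(421, 226) [159 155 152]
(358, 218) [195 203 195]
(366, 211) [110 106  99]
well 0.88 [0.4836 0.3168] 0.0923 0.0022 602 818
well 0.93 [0.4889 0.3045] 0.063 0.0004 491 501
lid 0.88 [0.5238 0.0545] 0.0689 0.0003 535 540
lid 0.93 [0.5239 0.0545] 0.0636 0.0005 485 521
filt 0.88 [ 0.5208 -0.1411] 0.0846 0.0003 630 803
filt 0.93 [ 0.5208 -0.141 ] 0.0806 0.0004 590 684
press 0.88 [ 0.4422 -0.2256] 0.0456 0.0003 355 355
press 0.93 [ 0.4424 -0.2255] 0.0413 0.0004 310 332
cup 0.88 [ 0.452  -0.0343] 0.0595 0.0007 460 731
cup 0.93 [ 0.4502 -0.0289] 0.0324 0.0004 181 269
cup 0.97 [ 0.4484 -0.0267] 0.0241 0.0005 149 197
knob (array([0.52316135, 0.05535241]), np.float64(0.010657760431701966), np.float64(0.00040742720495651495), 85)
```

Diameters come out as 68.9 mm (lid), 84.6 mm (filter) and 45.6 mm (press), which match the sizes given. The cup needs a more careful fit, and I need the handle direction.

```bash
python3 - <<'E'
from h import *
s=snapshot("top")
b=blobs(s,(342,200,380,242),thr=.88)[0]
p=plane(s,b,.056)[:,:2]; c=np.array([.451,-.0325])
d=p-c;a=np.degrees(np.arctan2(d[:,1],d[:,0]))%360;r=np.hypot(*d.T)*1e3
for k in range(0,360,15):
    m=abs((a-k+180)%360-180)<4;print(k,r[m].round(1).max() if m.any() else None,end="; ")
b=blobs(s,(376,172,416,216),thr=.88)[0];p=plane(s,b,.006)[:,:2];d=p-[.5208,-.141];i=np.hypot(*d.T).argsort()[-30:];print("\near",np.degrees(np.arctan2(*d[i].mean(0)[::-1])),np.hypot(*d[i].T).max())
for th in(.9,.91,.92):
    x=circ(plane(s,blobs(s,(215,180,270,228),thr=th)[0],.005));print(th,x)
t=snapshot("side");P=t["pixels"]
X=[[.451+.0275*np.cos(q),-.0325+.0275*np.sin(q),z] for z in(.056,0) for q in np.linspace(0,2*np.pi,13)[:-1]]
X+=[[.451,-.0325,.056]]
im=P[200:250,290:340,::-1].copy();im=cv2.resize(im,None,fx=8,fy=8,interpolation=cv2.INTER_CUBIC)
for u in proj(t,X):cv2.circle(im,tuple(int(v) for v in((u-[290,200]+.5)*8)),2,(0,0,255),-1)
im2=s["pixels"][195:245,335:385,::-1].copy();im2=cv2.resize(im2,None,fx=8,fy=8,interpolation=cv2.INTER_CUBIC)
for u in proj(s,X):cv2.circle(im2,tuple(int(v) for v in((u-[335,195]+.5)*8)),2,(0,0,255),-1)
cv2.imwrite("pics/cup.png",np.hstack([im,im2]))
E
```

```text
0 29.8; 15 30.6; 30 30.4; 45 28.5; 60 29.6; 75 28.9; 90 29.4; 105 27.9; 120 28.7; 135 28.1; 150 28.2; 165 28.5; 180 28.3; 195 29.1; 210 31.7; 225 46.1; 240 30.9; 255 31.1; 270 33.0; 285 32.5; 300 33.5; 315 31.9; 330 32.0; 345 31.5; 
ear -46.179404970855906 0.05620010535374902
0.9 (array([0.48380694, 0.31644235]), np.float64(0.08761785078702994), np.float64(0.0019474309637352734), 469)
0.91 (array([0.48529171, 0.31428962]), np.float64(0.07476887664110587), np.float64(0.0069439828579596664), 750)
0.92 (array([0.48670276, 0.31281685]), np.float64(0.07065602168180984), np.float64(0.007038351611098515), 789)
```

View pics/cup.png

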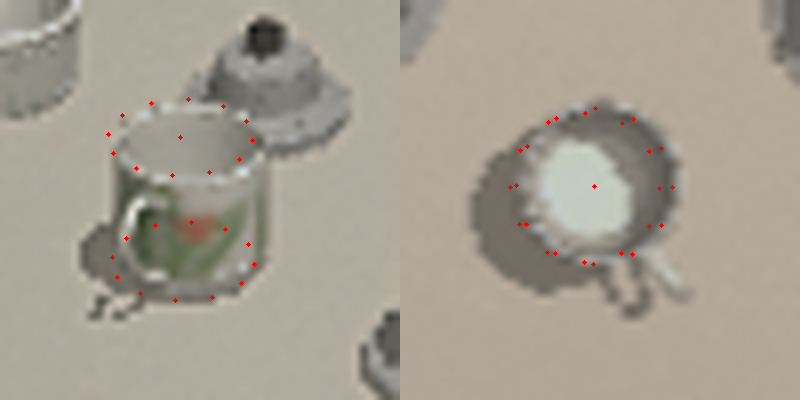

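Comparing the two views puts the cup axis at about (0.452,-0.0345). The white handle streak ends at about full-image (371,232), which is roughly 220° in world. Next is a small planner that converts targets into tool axes.

```bash
cat > go.py <<'E'
# go.py x y z [line_deg]: how far to go, in tool axes (cm, deg), turn first
import sys,numpy as np
from scipy.spatial.transform import Rotation as Ro
from plant import ctrl
s=ctrl.get_state();R=Ro.from_rotvec(s["ee_rot"]).as_matrix();p=np.array(s["ee_pos"])
a=[float(v) for v in sys.argv[1:]]
y=np.degrees(np.arctan2(R[1,1],R[0,1]));print("pos",p.round(4),"line",round(y,2),"tilt",np.degrees(np.arccos(-R[2,2])).round(2),"q6",s["q"][5].round(2),"t",s["clock"],"open",round(s["opening"],4),"F",s["ft_force"].round(1))
if len(a)>=3:
    w=0
    if len(a)>3:
        d=(a[3]-y+90)%180-90;w=-d;print("wz",round(w,2))
    R2=R@Ro.from_euler("z",w,degrees=True).as_matrix()
    print("tool shift cm after turn",((np.array(a[:3])-p)@R2*100).round(2))
E
python3 - <<'E'
from h import *
s=snapshot("top")
for uv in[(371.2,232.5),(368,227.5)]:
    p=plane(s,uv,.03)[0,:2]-[.452,-.0345];print(np.hypot(*p),np.degrees(np.arctan2(p[1],p[0]))%360)
E
python3 go.py .452 -.0345 .14 -49
```

```text
0.055670365848645306 219.91725638436907
0.03874999406915443 222.89761003829616
pos [ 0.1343 -0.559   0.2481] line -76.49 tilt 0.02 q6 -0.21 t 0.4 open 0.0857 F [-0.7 -0.1  0.4]
wz -27.49
tool shift cm after turn [ 58.39 -18.74  10.83]
```

```bash
python3 -m pendant '[{"wz":-7},{"wz":-7},{"wz":-7},{"wz":-6.5},{"x":3,"y":-1},{"x":4,"y":-1.3},{"x":4,"y":-1.3},{"x":4,"y":-1.3}]' 1 30
python3 -m pendant '[{"x":4,"y":-1.3},{"x":4,"y":-1.3},{"x":4,"y":-1.3},{"x":4,"y":-1.3},{"x":4,"y":-1.3},{"x":4,"y":-1.3},{"x":4,"y":-1.3},{"x":4,"y":-1.3}]'
python3 go.py .452 -.0345 .14 -49
```

```text
pos [ 0.1343 -0.559   0.2481] line -76.49 tilt 0.02 q6 -0.21 t 0.4 open 0.0857 F [-0.7 -0.1  0.4]
wz -27.49
tool shift cm after turn [ 58.39 -18.74  10.83]schema error: expected keys x, y, z, wx, wy, wz
schema error: expected keys x, y, z, wx, wy, wz
```

```bash
python3 -m pendant '[{"x":0,"y":0,"z":0,"wx":0,"wy":0,"wz":-7},{"x":0,"y":0,"z":0,"wx":0,"wy":0,"wz":-7},{"x":0,"y":0,"z":0,"wx":0,"wy":0,"wz":-7},{"x":0,"y":0,"z":0,"wx":0,"wy":0,"wz":-6.5},{"x":3,"y":-1,"z":0,"wx":0,"wy":0,"wz":0},{"x":4,"y":-1.3,"z":0,"wx":0,"wy":0,"wz":0},{"x":4,"y":-1.3,"z":0,"wx":0,"wy":0,"wz":0},{"x":4,"y":-1.3,"z":0,"wx":0,"wy":0,"wz":0}]' 1 30
python3 -m pendant '[{"x":4,"y":-1.3,"z":0,"wx":0,"wy":0,"wz":0},{"x":4,"y":-1.3,"z":0,"wx":0,"wy":0,"wz":0},{"x":4,"y":-1.3,"z":0,"wx":0,"wy":0,"wz":0},{"x":4,"y":-1.3,"z":0,"wx":0,"wy":0,"wz":0},{"x":4,"y":-1.3,"z":0,"wx":0,"wy":0,"wz":0},{"x":4,"y":-1.3,"z":0,"wx":0,"wy":0,"wz":0},{"x":4,"y":-1.3,"z":0,"wx":0,"wy":0,"wz":0},{"x":4,"y":-1.3,"z":0,"wx":0,"wy":0,"wz":0}]'
python3 go.py .452 -.0345 .14 -49
```

```text
clock: 1.2
ee_pos: [0.2159, -0.4224, 0.2482]
ee_rot: [2.943, 1.099, 0.0]
ft_force: [1.2, -0.0, 0.9]
opening: 0.0852
gripper_force: 0.0
clock: 2.0
ee_pos: [0.3893, -0.1337, 0.2487]
ee_rot: [2.942, 1.1, 0.001]
ft_force: [1.2, -0.2, 0.3]
opening: 0.0855
gripper_force: 0.0
pos [ 0.3893 -0.1337  0.2487] line -49.0 tilt 0.07 q6 0.23 t 2.0 open 0.0855 F [ 1.2 -0.2  0.3]
wz -0.0
tool shift cm after turn [11.24 -3.38 10.87]
```

```bash
python3 -m pendant '[{"x":3,"y":-1,"z":0,"wx":0,"wy":0,"wz":0},{"x":3,"y":-1,"z":2,"wx":0,"wy":0,"wz":0},{"x":3,"y":-1,"z":3,"wx":0,"wy":0,"wz":0},{"x":1.5,"y":-0.2,"z":3,"wx":0,"wy":0,"wz":0},{"x":0,"y":0,"z":2,"wx":0,"wy":0,"wz":0},{"x":0,"y":0,"z":0,"wx":0,"wy":0,"wz":0},{"x":0,"y":0,"z":0,"wx":0,"wy":0,"wz":0},{"x":0,"y":0,"z":0,"wx":0,"wy":0,"wz":0}]'
python3 go.py .452 -.0345 .034 -49; python3 - <<'E'
from h import *
s=snapshot("top");t=snapshot("side")
f=lambda im,a,b:cv2.resize(im["pixels"][b:b+60,a:a+80,::-1],None,fx=5,fy=5,interpolation=cv2.INTER_CUBIC)
cv2.imwrite("pics/g1.png",np.hstack([f(s,320,190),f(t,270,190)]))
E
```

```text
clock: 2.8
ee_pos: [0.4477, -0.0429, 0.1498]
ee_rot: [2.941, 1.099, 0.003]
ft_force: [-0.6, -0.8, -1.3]
opening: 0.0853
gripper_force: 0.0
pos [ 0.4477 -0.0429  0.1498] line -49.03 tilt 0.14 q6 0.5 t 2.8 open 0.0853 F [-0.6 -0.8 -1.3]
wz -0.03
tool shift cm after turn [ 0.86 -0.38 11.58]
```

View pics/g1.png

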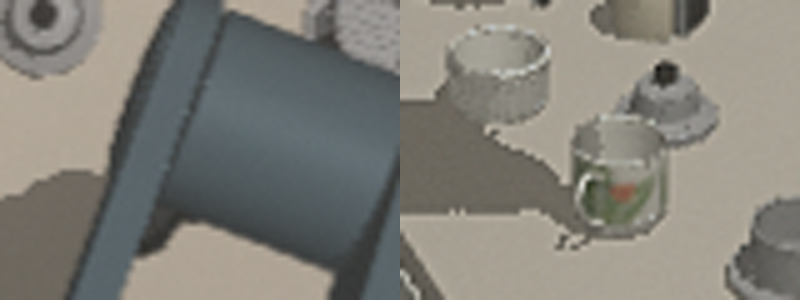

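The top view is blocked by the arm. In the side view the cup stands untouched at about (312,226), with the gripper above the crop. I'll descend and grasp.

```bash
python3 -m pendant '[{"x":0.85,"y":-0.4,"z":1,"wx":0,"wy":0,"wz":0},{"x":0,"y":0,"z":2,"wx":0,"wy":0,"wz":0},{"x":0,"y":0,"z":2.5,"wx":0,"wy":0,"wz":0},{"x":0,"y":0,"z":2.5,"wx":0,"wy":0,"wz":0},{"x":0,"y":0,"z":2,"wx":0,"wy":0,"wz":0},{"x":0,"y":0,"z":1.5,"wx":0,"wy":0,"wz":0},{"x":0,"y":0,"z":0,"wx":0,"wy":0,"wz":0},{"x":0,"y":0,"z":0,"wx":0,"wy":0,"wz":0}]'
python3 go.py .452 -.0345 .034 -49
python3 -m pendant '[{"x":0,"y":0,"z":0,"wx":0,"wy":0,"wz":0},{"x":0,"y":0,"z":0,"wx":0,"wy":0,"wz":0},{"x":0,"y":0,"z":0,"wx":0,"wy":0,"wz":0},{"x":0,"y":0,"z":0,"wx":0,"wy":0,"wz":0},{"x":0,"y":0,"z":0,"wx":0,"wy":0,"wz":0},{"x":0,"y":0,"z":0,"wx":0,"wy":0,"wz":0},{"x":0,"y":0,"z":0,"wx":0,"wy":0,"wz":0},{"x":0,"y":0,"z":0,"wx":0,"wy":0,"wz":0}]' 0.3 30
python3 go.py .489 .3045 .15 -49
```

```text
clock: 3.7
ee_pos: [0.4507, -0.0334, 0.0333]
ee_rot: [-2.942, -1.1, 0.0]
ft_force: [-0.2, 0.8, -0.5]
opening: 0.0855
gripper_force: 0.0
pos [ 0.4507 -0.0334  0.0333] line -48.99 tilt 0.03 q6 0.52 t 3.7 open 0.0855 F [-0.2  0.8 -0.5]
wz 0.01
tool shift cm after turn [ 0.03  0.17 -0.07]
clock: 4.5
ee_pos: [0.4515, -0.0339, 0.0344]
ee_rot: [2.941, 1.1, 0.003]
ft_force: [-0.8, 0.3, 6.2]
opening: 0.0521
gripper_force: 31.3
pos [ 0.4515 -0.0339  0.0344] line -49.0 tilt 0.12 q6 0.52 t 4.5 open 0.0521 F [-0.8  0.3  6.2]
wz 0.0
tool shift cm after turn [ 25.04 -23.06 -11.57]
```

```bash
python3 -m pendant '[{"x":0,"y":0,"z":-0.5,"wx":0,"wy":0,"wz":0},{"x":0,"y":0,"z":-1,"wx":0,"wy":0,"wz":0},{"x":0,"y":0,"z":-2,"wx":0,"wy":0,"wz":0},{"x":0,"y":0,"z":-2,"wx":0,"wy":0,"wz":0},{"x":0,"y":0,"z":-2,"wx":0,"wy":0,"wz":0},{"x":0,"y":0,"z":-2,"wx":0,"wy":0,"wz":0},{"x":0,"y":0,"z":0,"wx":0,"wy":0,"wz":0},{"x":0,"y":0,"z":0,"wx":0,"wy":0,"wz":0}]' 0.3 40
python3 - <<'E'
from h import *
t=snapshot("side");s=ctrl.get_state()["ee_pos"];print(s,proj(t,s),proj(t,s-[0,0,.034]))
u,v=proj(t,s)[0].astype(int)
b=t["pixels"][v-70:v+60,u-80:u+80,::-1]
cv2.imwrite("pics/g2.png",cv2.resize(b,None,fx=4,fy=4,interpolation=cv2.INTER_CUBIC));print(u,v)
E
```

```text
clock: 5.3
ee_pos: [0.4507, -0.0336, 0.1285]
ee_rot: [2.942, 1.1, 0.001]
ft_force: [-0.2, -0.1, -1.1]
opening: 0.0522
gripper_force: 42.2
[ 0.4501157 -0.03342    0.1277629] [[311.45815151 196.17618195]] [[311.67651878 206.10593153]]
311 196
```

View pics/g2.png

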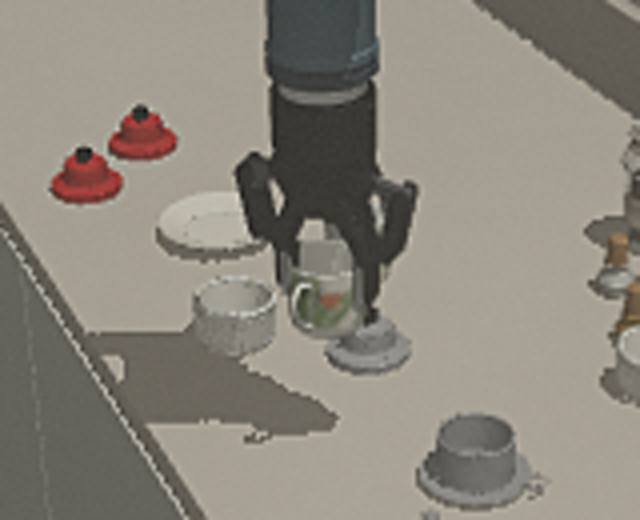

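The cup is held upright between the fingers at about (311,200) full-image, and its handle faces away from the pads. I'll carry it over to the saucer.

```bash
python3 -m pendant '[{"x":1.5,"y":-1.4,"z":0,"wx":0,"wy":0,"wz":0},{"x":2.5,"y":-2.3,"z":0,"wx":0,"wy":0,"wz":0},{"x":2.5,"y":-2.3,"z":0,"wx":0,"wy":0,"wz":0},{"x":2.5,"y":-2.3,"z":0,"wx":0,"wy":0,"wz":0},{"x":2.5,"y":-2.3,"z":0,"wx":0,"wy":0,"wz":0},{"x":2.5,"y":-2.3,"z":0,"wx":0,"wy":0,"wz":0},{"x":2.5,"y":-2.3,"z":0,"wx":0,"wy":0,"wz":0},{"x":2.5,"y":-2.3,"z":0,"wx":0,"wy":0,"wz":0}]'
python3 -m pendant '[{"x":2,"y":-2,"z":0,"wx":0,"wy":0,"wz":0},{"x":2,"y":-2,"z":0,"wx":0,"wy":0,"wz":0},{"x":1.5,"y":-1.2,"z":0,"wx":0,"wy":0,"wz":0},{"x":0.5,"y":-0.3,"z":0,"wx":0,"wy":0,"wz":0},{"x":0,"y":0,"z":0,"wx":0,"wy":0,"wz":0},{"x":0,"y":0,"z":0,"wx":0,"wy":0,"wz":0},{"x":0,"y":0,"z":0,"wx":0,"wy":0,"wz":0},{"x":0,"y":0,"z":0,"wx":0,"wy":0,"wz":0}]'
python3 go.py .489 .3045 .0394 -49
```

```text
clock: 6.15
ee_pos: [0.478, 0.2243, 0.1265]
ee_rot: [-2.942, -1.1, 0.005]
ft_force: [1.0, -0.4, -1.2]
opening: 0.0515
gripper_force: 42.2
clock: 6.95
ee_pos: [0.4884, 0.3031, 0.1283]
ee_rot: [2.943, 1.099, -0.0]
ft_force: [-0.0, -0.6, -0.7]
opening: 0.0516
gripper_force: 42.2
pos [0.4884 0.3031 0.1283] line -49.06 tilt 0.01 q6 1.21 t 6.95 open 0.0516 F [-0.  -0.6 -0.7]
wz -0.06
tool shift cm after turn [ 0.14 -0.06  8.89]
```

```bash
python3 -m pendant '[{"x":0.1,"y":0,"z":1.5,"wx":0,"wy":0,"wz":0},{"x":0,"y":0,"z":2.2,"wx":0,"wy":0,"wz":0},{"x":0,"y":0,"z":2.2,"wx":0,"wy":0,"wz":0},{"x":0,"y":0,"z":1.5,"wx":0,"wy":0,"wz":0},{"x":0,"y":0,"z":0.8,"wx":0,"wy":0,"wz":0},{"x":0,"y":0,"z":0.2,"wx":0,"wy":0,"wz":0},{"x":0,"y":0,"z":0.1,"wx":0,"wy":0,"wz":0},{"x":0,"y":0,"z":0.1,"wx":0,"wy":0,"wz":0}]'
python3 -m pendant '[{"x":0,"y":0,"z":0.1,"wx":0,"wy":0,"wz":0},{"x":0,"y":0,"z":0.05,"wx":0,"wy":0,"wz":0},{"x":0,"y":0,"z":0.05,"wx":0,"wy":0,"wz":0},{"x":0,"y":0,"z":0.05,"wx":0,"wy":0,"wz":0},{"x":0,"y":0,"z":0.05,"wx":0,"wy":0,"wz":0},{"x":0,"y":0,"z":0,"wx":0,"wy":0,"wz":0},{"x":0,"y":0,"z":0,"wx":0,"wy":0,"wz":0},{"x":0,"y":0,"z":0,"wx":0,"wy":0,"wz":0}]'
python3 go.py .489 .3045 .0394 -49
```

```text
clock: 7.75
ee_pos: [0.4899, 0.305, 0.0432]
ee_rot: [2.942, 1.101, 0.003]
ft_force: [0.6, -0.1, -1.1]
opening: 0.052
gripper_force: 42.2
clock: 8.55
ee_pos: [0.4892, 0.3047, 0.0396]
ee_rot: [2.943, 1.1, 0.0]
ft_force: [-1.4, -0.5, 3.6]
opening: 0.0517
gripper_force: 42.5
pos [0.4892 0.3047 0.0396] line -48.99 tilt 0.01 q6 1.21 t 8.55 open 0.0517 F [-1.4 -0.5  3.6]
wz 0.01
tool shift cm after turn [-0.03  0.    0.02]
```

```bash
python3 -m pendant '[{"x":0,"y":0,"z":0,"wx":0,"wy":0,"wz":0},{"x":0,"y":0,"z":0,"wx":0,"wy":0,"wz":0},{"x":0,"y":0,"z":0,"wx":0,"wy":0,"wz":0},{"x":0,"y":0,"z":0,"wx":0,"wy":0,"wz":0},{"x":0,"y":0,"z":0,"wx":0,"wy":0,"wz":0},{"x":0,"y":0,"z":-0.5,"wx":0,"wy":0,"wz":0},{"x":0,"y":0,"z":-1.5,"wx":0,"wy":0,"wz":0},{"x":0,"y":0,"z":-2.5,"wx":0,"wy":0,"wz":0}]' 1 30
python3 -m pendant '[{"x":0,"y":0,"z":-3,"wx":0,"wy":0,"wz":0},{"x":0,"y":0,"z":-3,"wx":0,"wy":0,"wz":0},{"x":0,"y":0,"z":-1.5,"wx":0,"wy":0,"wz":7},{"x":0,"y":0,"z":0,"wx":0,"wy":0,"wz":7},{"x":0,"y":0,"z":0,"wx":0,"wy":0,"wz":7},{"x":0,"y":0,"z":0,"wx":0,"wy":0,"wz":7},{"x":0,"y":0,"z":0,"wx":0,"wy":0,"wz":7},{"x":0,"y":0,"z":0,"wx":0,"wy":0,"wz":6}]'
python3 go.py .5208 -.141 .16 -90
```

```text
clock: 9.35
ee_pos: [0.4881, 0.3042, 0.0842]
ee_rot: [-2.943, -1.1, 0.005]
ft_force: [1.4, 0.7, -0.7]
opening: 0.0855
gripper_force: 0.0
clock: 10.15
ee_pos: [0.4894, 0.3048, 0.1608]
ee_rot: [-3.141, 0.007, -0.002]
ft_force: [0.4, 0.8, -0.5]
opening: 0.0855
gripper_force: 0.0
pos [0.4894 0.3048 0.1608] line -90.26 tilt 0.09 q6 1.93 t 10.15 open 0.0855 F [ 0.4  0.8 -0.5]
wz -0.26
tool shift cm after turn [ 3.14 44.58  0.06]
```

```bash
python3 -m pendant '[{"x":0.4,"y":2,"z":0,"wx":0,"wy":0,"wz":0},{"x":0.4,"y":4,"z":0,"wx":0,"wy":0,"wz":0},{"x":0.4,"y":4,"z":0,"wx":0,"wy":0,"wz":0},{"x":0.4,"y":4,"z":0,"wx":0,"wy":0,"wz":0},{"x":0.4,"y":4,"z":0,"wx":0,"wy":0,"wz":0},{"x":0.4,"y":4,"z":0,"wx":0,"wy":0,"wz":0},{"x":0.4,"y":4,"z":0,"wx":0,"wy":0,"wz":0},{"x":0.4,"y":4,"z":0,"wx":0,"wy":0,"wz":0}]'
python3 -m pendant '[{"x":0,"y":4,"z":0,"wx":0,"wy":0,"wz":0},{"x":0,"y":4,"z":0,"wx":0,"wy":0,"wz":0},{"x":0,"y":4,"z":0,"wx":0,"wy":0,"wz":0},{"x":0,"y":2,"z":0,"wx":0,"wy":0,"wz":0},{"x":0,"y":0.6,"z":0,"wx":0,"wy":0,"wz":0},{"x":0,"y":0,"z":0,"wx":0,"wy":0,"wz":0},{"x":0,"y":0,"z":0,"wx":0,"wy":0,"wz":0},{"x":0,"y":0,"z":0,"wx":0,"wy":0,"wz":0}]'
python3 go.py .5208 -.141 .030 -90
python3 - <<'E'
from h import *
s=snapshot("top")
f=cv2.resize(s["pixels"][175:235,205:285,::-1],None,fx=6,fy=6,interpolation=cv2.INTER_CUBIC)
cv2.imwrite("pics/p1.png",f)
for th in(.88,.93,.96):
  for b in blobs(s,(215,175,275,235),thr=th)[:2]:
    print(th,[circ(plane(s,b,z))[:3] for z in(.005,.061)],b.mean(0))
E
```

```text
clock: 10.95
ee_pos: [0.5215, 0.003, 0.1609]
ee_rot: [3.141, 0.0, 0.003]
ft_force: [0.8, -0.7, 0.0]
opening: 0.0855
gripper_force: 0.0
clock: 11.75
ee_pos: [0.5212, -0.1399, 0.1594]
ee_rot: [-3.141, -0.003, 0.0]
ft_force: [-0.3, 0.6, 0.6]
opening: 0.0856
gripper_force: 0.0
pos [ 0.5212 -0.1399  0.1594] line -89.9 tilt 0.02 q6 1.09 t 11.75 open 0.0856 F [-0.3  0.6  0.6]
wz 0.1
tool shift cm after turn [-0.04  0.11 12.94]
0.88 [(array([0.48303589, 0.31568196]), np.float64(0.07887255965985172), np.float64(0.008435270821630224)), (array([0.48120161, 0.30556344]), np.float64(0.07581204927170514), np.float64(0.008107955034141247))] [239.2631262 205.7631262]
0.93 [(array([0.48843198, 0.30958276]), np.float64(0.0321787892795822), np.float64(0.0009580060413778952)), (array([0.48638831, 0.2997009 ]), np.float64(0.03093014818952875), np.float64(0.0009208323087872602))] [242.61063916 204.9585356 ]
0.96 [(array([0.48832097, 0.31462469]), np.float64(0.02163398701190148), np.float64(0.00119208023697687)), (array([0.48628161, 0.30454718]), np.float64(0.02079451835167648), np.float64(0.0011458236686026128))] [240.25768717 203.7269385 ]
```

View pics/p1.png

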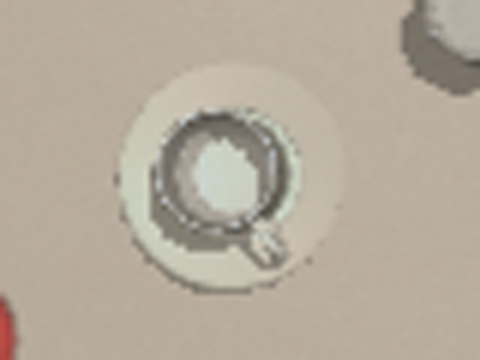

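The cup stands in the saucer, with its rim spanning crop 155–285 × 107–238, or centre about full-image (241.3,203.5). I'll check that against the expected axis and take the filter meanwhile.

```bash
python3 - <<'E'
from h import *
s=snapshot("top")
print("cup axis",plane(s,[(241.25,203.4)],.061),"expect px",proj(s,[[.489,.3045,.061],[.489,.3045,.016]]))
# dark-line edges of rim: outermost gradient along spokes from centre
g=cv2.cvtColor(s["pixels"],cv2.COLOR_RGB2GRAY).astype(np.float32)
c=np.array([241.25,203.4]);pts=[]
for a in np.radians(range(0,360,6)):
    r=np.arange(8,12.6,.1);q=c+r[:,None]*[np.cos(a),np.sin(a)]
    v=cv2.remap(g,q[:,0].astype(np.float32)[None],q[:,1].astype(np.float32)[None],cv2.INTER_LINEAR)[0]
    pts.append(q[v.argmin()])
x=circ(plane(s,pts,.061));print("rim dark ring",x)
E
python3 -m pendant '[{"x":0,"y":0.1,"z":1.5,"wx":0,"wy":0,"wz":0},{"x":0,"y":0,"z":2.5,"wx":0,"wy":0,"wz":0},{"x":0,"y":0,"z":2.5,"wx":0,"wy":0,"wz":0},{"x":0,"y":0,"z":2.5,"wx":0,"wy":0,"wz":0},{"x":0,"y":0,"z":2,"wx":0,"wy":0,"wz":0},{"x":0,"y":0,"z":1.5,"wx":0,"wy":0,"wz":0},{"x":0,"y":0,"z":0.4,"wx":0,"wy":0,"wz":0},{"x":0,"y":0,"z":0,"wx":0,"wy":0,"wz":0}]'
python3 -m pendant '[{"x":0,"y":0,"z":0,"wx":0,"wy":0,"wz":0},{"x":0,"y":0,"z":0,"wx":0,"wy":0,"wz":0},{"x":0,"y":0,"z":0,"wx":0,"wy":0,"wz":0},{"x":0,"y":0,"z":0,"wx":0,"wy":0,"wz":0},{"x":0,"y":0,"z":0,"wx":0,"wy":0,"wz":0},{"x":0,"y":0,"z":0,"wx":0,"wy":0,"wz":0},{"x":0,"y":0,"z":0,"wx":0,"wy":0,"wz":0},{"x":0,"y":0,"z":0,"wx":0,"wy":0,"wz":0}]' 0.3 30
python3 go.py .489 .3045 .15
```

```text
cup axis [[0.48812593 0.30161569 0.061     ]] expect px [[240.25133628 203.08187783]
 [242.97202506 203.69957737]]
rim dark ring (array([0.48868973, 0.29950588]), np.float64(0.053814345052741366), np.float64(0.0007033818246654941), 46)
clock: 12.65
ee_pos: [0.5211, -0.1419, 0.03]
ee_rot: [-3.141, -0.001, 0.001]
ft_force: [0.9, -0.4, 0.3]
opening: 0.0854
gripper_force: 0.0
clock: 13.45
ee_pos: [0.5221, -0.1426, 0.0318]
ee_rot: [3.141, 0.0, 0.003]
ft_force: [-0.3, 1.8, 5.4]
opening: 0.0572
gripper_force: 31.6
pos [ 0.5221 -0.1426  0.0318] line -89.99 tilt 0.12 q6 1.08 t 13.45 open 0.0572 F [-0.3  1.8  5.4]
tool shift cm after turn [ -3.27 -44.7  -11.86]
```

```bash
python3 -m pendant '[{"x":0,"y":0,"z":-0.5,"wx":0,"wy":0,"wz":0},{"x":0,"y":0,"z":-1.5,"wx":0,"wy":0,"wz":0},{"x":0,"y":0,"z":-2.5,"wx":0,"wy":0,"wz":0},{"x":0,"y":0,"z":-2.5,"wx":0,"wy":0,"wz":0},{"x":0,"y":0,"z":-2.5,"wx":0,"wy":0,"wz":0},{"x":0,"y":0,"z":-2.5,"wx":0,"wy":0,"wz":0},{"x":0,"y":0,"z":-1,"wx":0,"wy":0,"wz":0},{"x":0,"y":0,"z":0,"wx":0,"wy":0,"wz":0}]' - 40
python3 - <<'E'
from h import *
ims=[]
for n in("top","side"):
    s=snapshot(n)
    ax=np.array([.489,.3045]) 
    k=8;u0,v0=(proj(s,[[*ax,.04]])[0]-[25,30]).astype(int)
    im=cv2.resize(s["pixels"][v0:v0+60,u0:u0+50,::-1],None,fx=k,fy=k,interpolation=cv2.INTER_CUBIC)
    q=np.linspace(0,2*np.pi,25)[:-1]
    for r,z,c in((.0275,.061,(0,0,255)),(.056,.016,(255,0,0)),(.0275,.005,(0,255,0))):
        X=np.c_[ax[0]+r*np.cos(q),ax[1]+r*np.sin(q),0*q+z]
        for u in proj(s,X):cv2.circle(im,tuple(int(v) for v in((u-[u0,v0]+.5)*k)),1,c,-1)
    ims.append(im);print(n,u0,v0)
cv2.imwrite("pics/p2.png",np.hstack(ims))
print(ctrl.get_state()["ee_pos"],ctrl.get_state()["opening"])
E
```

```text
clock: 14.25
ee_pos: [0.5223, -0.1429, 0.1626]
ee_rot: [3.14, 0.0, 0.006]
ft_force: [-0.1, -0.6, -1.7]
opening: 0.057
gripper_force: 43.0
top 216 173
side 259 143
[ 0.52070618 -0.14212034  0.15972427] 0.05633419599997095
```

View pics/p2.png

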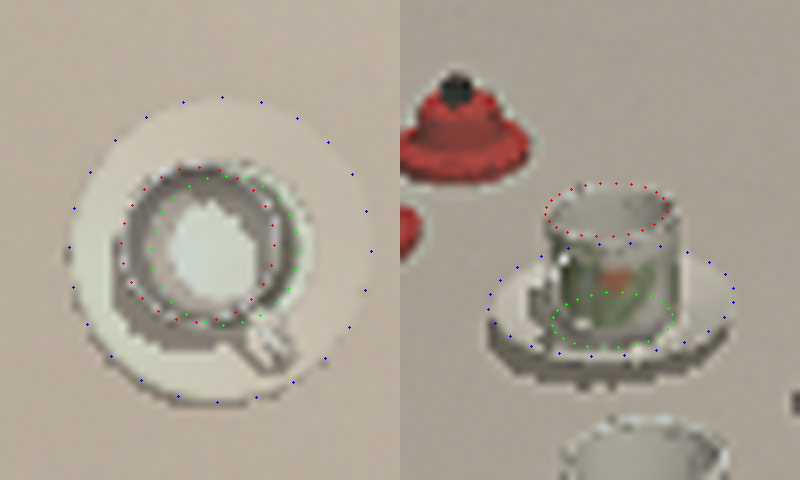

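The red dots (assumed cup rim) match in the top view to within 1 mm, and in the side view the real rim sits about 1.5 mm to the right. That puts the cup at about (0.490,0.304), so I'll carry the filter there.

```bash
python3 -m pendant '[{"x":-0.4,"y":-2,"z":0,"wx":0,"wy":0,"wz":0},{"x":-0.4,"y":-4,"z":0,"wx":0,"wy":0,"wz":0},{"x":-0.4,"y":-4,"z":0,"wx":0,"wy":0,"wz":0},{"x":-0.4,"y":-4,"z":0,"wx":0,"wy":0,"wz":0},{"x":-0.4,"y":-4,"z":0,"wx":0,"wy":0,"wz":0},{"x":-0.4,"y":-4,"z":0,"wx":0,"wy":0,"wz":0},{"x":-0.4,"y":-4,"z":0,"wx":0,"wy":0,"wz":0},{"x":-0.3,"y":-4,"z":0,"wx":0,"wy":0,"wz":0}]'
python3 -m pendant '[{"x":0,"y":-4,"z":0,"wx":0,"wy":0,"wz":0},{"x":0,"y":-4,"z":0,"wx":0,"wy":0,"wz":0},{"x":0,"y":-4,"z":0,"wx":0,"wy":0,"wz":0},{"x":0,"y":-2,"z":0,"wx":0,"wy":0,"wz":0},{"x":0,"y":-0.6,"z":0,"wx":0,"wy":0,"wz":0},{"x":0,"y":0,"z":0,"wx":0,"wy":0,"wz":0},{"x":0,"y":0,"z":0,"wx":0,"wy":0,"wz":0},{"x":0,"y":0,"z":0,"wx":0,"wy":0,"wz":0}]'
python3 go.py .490 .304 .086 -90;python3 -c "
from h import *
snapshot('side')";python3 go.py .490 .304 .086 -90
python3 -c "
from h import *
snapshot('side')";python3 go.py .490 .304 .086 -90
```

```text
clock: 15.15
ee_pos: [0.4885, 0.1591, 0.1585]
ee_rot: [3.141, -0.0, -0.005]
ft_force: [1.2, 0.2, -1.5]
opening: 0.057
gripper_force: 43.1
clock: 15.95
ee_pos: [0.4901, 0.3024, 0.1599]
ee_rot: [3.141, -0.002, -0.001]
ft_force: [-0.5, -1.1, -1.3]
opening: 0.0567
gripper_force: 43.2
pos [0.4901 0.3024 0.1599] line -90.07 tilt 0.06 q6 1.92 t 15.95 open 0.0567 F [-0.5 -1.1 -1.3]
wz -0.07
tool shift cm after turn [-0.01 -0.17  7.39]
pos [0.4903 0.3024 0.1601] line -90.08 tilt 0.03 q6 1.92 t 16.0 open 0.0567 F [ 0.7  0.2 -1.7]
wz -0.08
tool shift cm after turn [-0.03 -0.16  7.41]
pos [0.4903 0.3026 0.1602] line -90.08 tilt 0.02 q6 1.92 t 16.05 open 0.0569 F [-0.2  0.2 -1.2]
wz -0.08
tool shift cm after turn [-0.03 -0.15  7.42]
```

```bash
python3 -m pendant '[{"x":0,"y":-0.15,"z":1,"wx":0,"wy":0,"wz":0},{"x":0,"y":0,"z":1.8,"wx":0,"wy":0,"wz":0},{"x":0,"y":0,"z":1.8,"wx":0,"wy":0,"wz":0},{"x":0,"y":0,"z":1.2,"wx":0,"wy":0,"wz":0},{"x":0,"y":0,"z":0.6,"wx":0,"wy":0,"wz":0},{"x":0,"y":0,"z":0.2,"wx":0,"wy":0,"wz":0},{"x":0,"y":0,"z":0,"wx":0,"wy":0,"wz":0},{"x":0,"y":0,"z":0,"wx":0,"wy":0,"wz":0}]'
python3 -m pendant '[{"x":0,"y":0,"z":0.1,"wx":0,"wy":0,"wz":0},{"x":0,"y":0,"z":0.1,"wx":0,"wy":0,"wz":0},{"x":0,"y":0,"z":0.1,"wx":0,"wy":0,"wz":0},{"x":0,"y":0,"z":0.1,"wx":0,"wy":0,"wz":0},{"x":0,"y":0,"z":0.1,"wx":0,"wy":0,"wz":0},{"x":0,"y":0,"z":0.1,"wx":0,"wy":0,"wz":0},{"x":0,"y":0,"z":0,"wx":0,"wy":0,"wz":0},{"x":0,"y":0,"z":0,"wx":0,"wy":0,"wz":0}]'
python3 go.py .490 .304 .086 -90
```

```text
clock: 16.85
ee_pos: [0.4907, 0.3054, 0.0951]
ee_rot: [-3.141, -0.0, -0.002]
ft_force: [0.3, -0.3, -1.1]
opening: 0.0566
gripper_force: 43.2
clock: 17.65
ee_pos: [0.4901, 0.3052, 0.0882]
ee_rot: [3.142, 0.0, -0.0]
ft_force: [-0.3, -0.2, -1.4]
opening: 0.0571
gripper_force: 43.2
pos [0.4901 0.3052 0.0882] line -89.99 tilt 0.01 q6 1.92 t 17.65 open 0.0571 F [-0.3 -0.2 -1.4]
wz 0.01
tool shift cm after turn [-0.01  0.12  0.22]
```

```bash
python3 -m pendant '[{"x":0,"y":0.05,"z":0.05,"wx":0,"wy":0,"wz":0},{"x":0,"y":0.05,"z":0.05,"wx":0,"wy":0,"wz":0},{"x":0,"y":0,"z":0.05,"wx":0,"wy":0,"wz":0},{"x":0,"y":0,"z":0.05,"wx":0,"wy":0,"wz":0},{"x":0,"y":0,"z":0.05,"wx":0,"wy":0,"wz":0},{"x":0,"y":0,"z":0,"wx":0,"wy":0,"wz":0},{"x":0,"y":0,"z":0,"wx":0,"wy":0,"wz":0},{"x":0,"y":0,"z":0,"wx":0,"wy":0,"wz":0}]'
python3 go.py .490 .304 .086 -90
```

```text
clock: 18.45
ee_pos: [0.4907, 0.3048, 0.088]
ee_rot: [-3.141, -0.001, -0.002]
ft_force: [-5.1, -0.5, 13.4]
opening: 0.0567
gripper_force: 44.5
pos [0.4907 0.3048 0.088 ] line -89.98 tilt 0.11 q6 1.92 t 18.45 open 0.0567 F [-5.1 -0.5 13.4]
wz 0.02
tool shift cm after turn [-0.07  0.08  0.2 ]
```

Contact comes at z = 0.088, which agrees with the grasp height of 0.0318 plus 0.056. I'll release, retreat and look.

```bash
python3 -m pendant '[{"x":0,"y":0,"z":-0.05,"wx":0,"wy":0,"wz":0},{"x":0,"y":0,"z":0,"wx":0,"wy":0,"wz":0},{"x":0,"y":0,"z":0,"wx":0,"wy":0,"wz":0},{"x":0,"y":0,"z":0,"wx":0,"wy":0,"wz":0},{"x":0,"y":0,"z":0,"wx":0,"wy":0,"wz":0},{"x":0,"y":0,"z":-0.5,"wx":0,"wy":0,"wz":0},{"x":0,"y":0,"z":-2,"wx":0,"wy":0,"wz":0},{"x":0,"y":0,"z":-3,"wx":0,"wy":0,"wz":0}]' 1 30
python3 -m pendant '[{"x":0,"y":0,"z":-3,"wx":0,"wy":0,"wz":0},{"x":0,"y":2,"z":0,"wx":0,"wy":0,"wz":0},{"x":-0.5,"y":4,"z":0,"wx":0,"wy":0,"wz":0},{"x":-0.5,"y":4,"z":0,"wx":0,"wy":0,"wz":0},{"x":-0.5,"y":4,"z":0,"wx":0,"wy":0,"wz":0},{"x":-0.5,"y":4,"z":0,"wx":0,"wy":0,"wz":0},{"x":-0.5,"y":4,"z":0,"wx":0,"wy":0,"wz":0},{"x":-0.5,"y":4,"z":0,"wx":0,"wy":0,"wz":0}]'
python3 -m pendant '[{"x":-0.5,"y":4,"z":0,"wx":0,"wy":0,"wz":0},{"x":-0.5,"y":4,"z":0,"wx":0,"wy":0,"wz":0},{"x":-0.5,"y":4,"z":0,"wx":0,"wy":0,"wz":0},{"x":-0.3,"y":4,"z":0,"wx":0,"wy":0,"wz":0},{"x":0,"y":4,"z":0,"wx":0,"wy":0,"wz":0},{"x":0,"y":4,"z":0,"wx":0,"wy":0,"wz":0},{"x":0,"y":2,"z":0,"wx":0,"wy":0,"wz":0},{"x":0,"y":0,"z":0,"wx":0,"wy":0,"wz":0}]'
python3 go.py .4422 -.2256 .04 -90
python3 - <<'E'
from h import *
ims=[]
for n in("top","side"):
    s=snapshot(n)
    ax=np.array([.490,.3045]) 
    k=8;u0,v0=(proj(s,[[*ax,.06]])[0]-[25,30]).astype(int)
    im=cv2.resize(s["pixels"][v0:v0+60,u0:u0+50,::-1],None,fx=k,fy=k,interpolation=cv2.INTER_CUBIC)
    q=np.linspace(0,2*np.pi,25)[:-1]
    for r,z,c in((.029,.096,(0,0,255)),(.042,.063,(255,0,0)),(.056,.016,(0,255,0))):
        X=np.c_[ax[0]+r*np.cos(q),ax[1]+r*np.sin(q),0*q+z]
        for u in proj(s,X):cv2.circle(im,tuple(int(v) for v in((u-[u0,v0]+.5)*k)),1,c,-1)
    ims.append(im)
cv2.imwrite("pics/p3.png",np.hstack(ims))
E
```

```text
clock: 19.25
ee_pos: [0.4887, 0.3036, 0.1402]
ee_rot: [3.14, 0.0, -0.006]
ft_force: [0.6, 0.9, -0.4]
opening: 0.0853
gripper_force: 0.0
clock: 20.05
ee_pos: [0.4599, 0.0427, 0.1718]
ee_rot: [3.141, 0.001, 0.001]
ft_force: [0.6, -0.1, -0.4]
opening: 0.0855
gripper_force: 0.0
clock: 20.85
ee_pos: [0.4422, -0.2186, 0.1718]
ee_rot: [3.14, -0.005, 0.001]
ft_force: [0.1, -0.4, 1.0]
opening: 0.0853
gripper_force: 0.0
pos [ 0.4422 -0.2186  0.1718] line -90.19 tilt 0.09 q6 0.87 t 20.85 open 0.0853 F [ 0.1 -0.4  1. ]
wz -0.19
tool shift cm after turn [-1.000e-02  6.800e-01  1.319e+01]
```

View pics/p3.png

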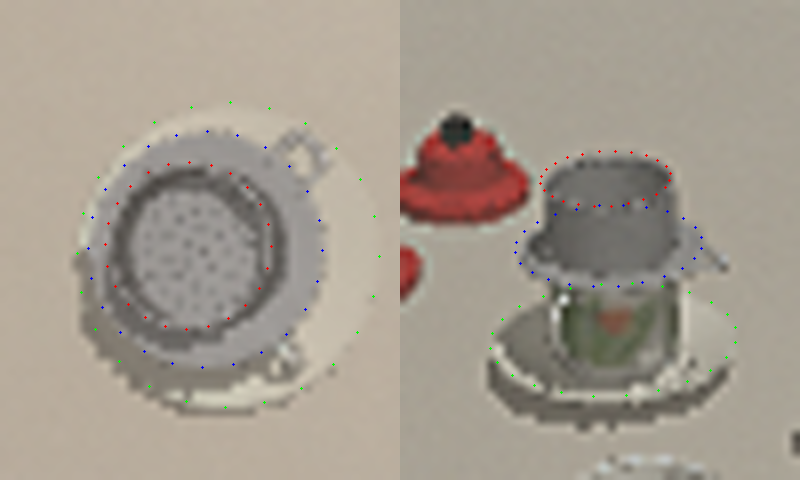

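The filter sits level on the cup in both views. In the top view it lies about 3 mm toward -y of the dots, with its flange at crop 92–326. I'll fit its centre properly while picking up the press.

```bash
python3 - <<'E'
from h import *
s=snapshot("top")
for th in(.9,.92,.94):
  for b in blobs(s,(215,175,275,235),thr=th,maxv=166)[:1]:
    p=plane(s,b,.063); 
    x=circ(p);print(th,x)
# chamber floor (light disc) bounded by dark wall: darkest ring
g=cv2.cvtColor(s["pixels"],cv2.COLOR_RGB2GRAY).astype(np.float32)
u=proj(s,[[.490,.303,.08]])[0]
for z in(.096,):
    c=proj(s,[[.490,.303,z]])[0];out=[];
    for a in np.radians(range(0,360,5)):
        r=np.arange(8,13.5,.1);q=c+r[:,None]*[np.cos(a),np.sin(a)]
        v=cv2.remap(g,q[:,0].astype(np.float32)[None],q[:,1].astype(np.float32)[None],cv2.INTER_LINEAR)[0]
        d=np.diff(cv2.GaussianBlur(v[None],(9,1),0)[0]);out.append(q[d.argmax()])
    print("chamber outer edge",circ(plane(s,out,z)))
E
python3 go.py .4422 -.2256 .04 -90
```

```text
0.9 (array([0.48945228, 0.30395192]), np.float64(0.08323293185976259), np.float64(0.0003805505414206665), 601)
0.92 (array([0.48968329, 0.30416826]), np.float64(0.08179544599876333), np.float64(0.0003774769616636221), 608)
0.94 (array([0.48684658, 0.30781667]), np.float64(0.04582524206457101), np.float64(0.0013483060758154983), 435)
chamber outer edge (array([0.48569194, 0.30176575]), np.float64(0.06302445800069727), np.float64(0.0015025128625170546), 63)
pos [ 0.442  -0.215   0.1712] line -89.99 tilt 0.05 q6 0.88 t 21.0 open 0.0853 F [-1.  -0.4 -1.3]
wz 0.01
tool shift cm after turn [ 0.02  1.07 13.12]
```

The filter centre fits cleanly at (0.4895,0.304), 83 mm across, and this agrees with the gripper. Next I'll grasp the press's stem high, at TCP z 0.049, so the tips stay above the filter's rim when it seats.

```bash
python3 -m pendant '[{"x":0,"y":0.6,"z":0.5,"wx":0,"wy":0,"wz":0},{"x":0,"y":0.45,"z":2,"wx":0,"wy":0,"wz":0},{"x":0,"y":0,"z":2.5,"wx":0,"wy":0,"wz":0},{"x":0,"y":0,"z":2.5,"wx":0,"wy":0,"wz":0},{"x":0,"y":0,"z":2,"wx":0,"wy":0,"wz":0},{"x":0,"y":0,"z":0,"wx":0,"wy":0,"wz":0},{"x":0,"y":0,"z":0,"wx":0,"wy":0,"wz":0},{"x":0,"y":0,"z":0,"wx":0,"wy":0,"wz":0}]' 0.5 30
python3 go.py .4422 -.2256 .049 -90
python3 - <<'E'
from h import *
s=snapshot("side");p=ctrl.get_state()["ee_pos"];u,v=proj(s,p)[0].astype(int)
cv2.imwrite("pics/p4.png",cv2.resize(s["pixels"][v-45:v+45,u-50:u+50,::-1],None,fx=6,fy=6,interpolation=cv2.INTER_CUBIC));print(u,v)
E
```

```text
clock: 21.8
ee_pos: [0.4431, -0.2266, 0.0775]
ee_rot: [3.14, 0.001, 0.002]
ft_force: [-0.3, 0.1, -0.0]
opening: 0.0428
gripper_force: 0.0
pos [ 0.4431 -0.2266  0.0775] line -89.95 tilt 0.12 q6 0.86 t 21.8 open 0.0428 F [-0.3  0.1 -0. ]
wz 0.05
tool shift cm after turn [-0.09 -0.11  2.85]
338 244
```

View pics/p4.png

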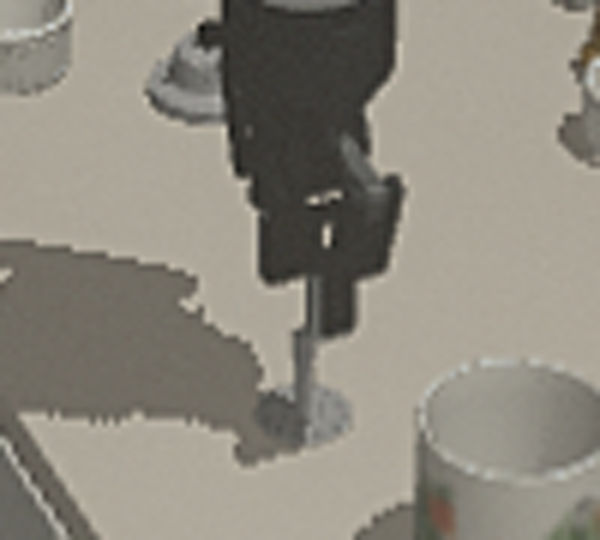

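The stem, at crop (305,340), stands between the fingers. I'll descend, close and lift.

```bash
python3 -m pendant '[{"x":-0.1,"y":-0.1,"z":0.7,"wx":0,"wy":0,"wz":0},{"x":0,"y":0,"z":1,"wx":0,"wy":0,"wz":0},{"x":0,"y":0,"z":0.8,"wx":0,"wy":0,"wz":0},{"x":0,"y":0,"z":0.3,"wx":0,"wy":0,"wz":0},{"x":0,"y":0,"z":0,"wx":0,"wy":0,"wz":0},{"x":0,"y":0,"z":0,"wx":0,"wy":0,"wz":0},{"x":0,"y":0,"z":0,"wx":0,"wy":0,"wz":0},{"x":0,"y":0,"z":0,"wx":0,"wy":0,"wz":0}]'
python3 go.py .4422 -.2256 .049 -90
python3 -m pendant '[{"x":0,"y":0,"z":0,"wx":0,"wy":0,"wz":0},{"x":0,"y":0,"z":0,"wx":0,"wy":0,"wz":0},{"x":0,"y":0,"z":0,"wx":0,"wy":0,"wz":0},{"x":0,"y":0,"z":0,"wx":0,"wy":0,"wz":0},{"x":0,"y":0,"z":0,"wx":0,"wy":0,"wz":0},{"x":0,"y":0,"z":0,"wx":0,"wy":0,"wz":0},{"x":0,"y":0,"z":0,"wx":0,"wy":0,"wz":0},{"x":0,"y":0,"z":0,"wx":0,"wy":0,"wz":0}]' 0 40
python3 go.py
python3 -m pendant '[{"x":0,"y":0,"z":-0.5,"wx":0,"wy":0,"wz":0},{"x":0,"y":0,"z":-1.5,"wx":0,"wy":0,"wz":0},{"x":0,"y":0,"z":-2.5,"wx":0,"wy":0,"wz":0},{"x":0,"y":0,"z":-3,"wx":0,"wy":0,"wz":0},{"x":0,"y":0,"z":-3,"wx":0,"wy":0,"wz":0},{"x":0,"y":0,"z":-2,"wx":0,"wy":0,"wz":0},{"x":0,"y":0,"z":0,"wx":0,"wy":0,"wz":0},{"x":0,"y":0,"z":0,"wx":0,"wy":0,"wz":0}]'
python3 go.py .4895 .304 .165 -90
```

```text
clock: 22.65
ee_pos: [0.4414, -0.2255, 0.0486]
ee_rot: [3.141, 0.0, 0.001]
ft_force: [0.1, 0.2, 0.4]
opening: 0.0428
gripper_force: 0.0
pos [ 0.4414 -0.2255  0.0486] line -89.99 tilt 0.04 q6 0.86 t 22.65 open 0.0428 F [0.1 0.2 0.4]
wz 0.01
tool shift cm after turn [ 0.08  0.01 -0.04]
clock: 23.45
ee_pos: [0.4414, -0.2255, 0.0485]
ee_rot: [3.141, 0.0, 0.001]
ft_force: [-1.3, -1.5, 5.2]
opening: 0.0085
gripper_force: 39.2
pos [ 0.4414 -0.2255  0.0485] line -89.99 tilt 0.03 q6 0.86 t 23.45 open 0.0085 F [-1.3 -1.5  5.2]
clock: 24.25
ee_pos: [0.4409, -0.225, 0.1728]
ee_rot: [-3.141, -0.0, 0.0]
ft_force: [-0.5, 1.1, -1.5]
opening: 0.009
gripper_force: 39.0
pos [ 0.4409 -0.225   0.1728] line -89.99 tilt 0.02 q6 0.86 t 24.25 open 0.009 F [-0.5  1.1 -1.5]
wz 0.01
tool shift cm after turn [  4.86 -52.9    0.8 ]
```

```bash
python3 -m pendant '[{"x":0.4,"y":-2,"z":0,"wx":0,"wy":0,"wz":0},{"x":0.4,"y":-4,"z":0,"wx":0,"wy":0,"wz":0},{"x":0.4,"y":-4,"z":0,"wx":0,"wy":0,"wz":0},{"x":0.4,"y":-4,"z":0,"wx":0,"wy":0,"wz":0},{"x":0.4,"y":-4,"z":0,"wx":0,"wy":0,"wz":0},{"x":0.4,"y":-4,"z":0,"wx":0,"wy":0,"wz":0},{"x":0.4,"y":-4,"z":0,"wx":0,"wy":0,"wz":0},{"x":0.4,"y":-4,"z":0,"wx":0,"wy":0,"wz":0}]'
python3 -m pendant '[{"x":0.4,"y":-4,"z":0,"wx":0,"wy":0,"wz":0},{"x":0.4,"y":-4,"z":0,"wx":0,"wy":0,"wz":0},{"x":0.4,"y":-4,"z":0,"wx":0,"wy":0,"wz":0},{"x":0.4,"y":-4,"z":0,"wx":0,"wy":0,"wz":0},{"x":0,"y":-3.5,"z":0,"wx":0,"wy":0,"wz":0},{"x":0,"y":-2.4,"z":0,"wx":0,"wy":0,"wz":0},{"x":0,"y":-0.9,"z":0,"wx":0,"wy":0,"wz":0},{"x":0,"y":0,"z":0,"wx":0,"wy":0,"wz":0}]'
python3 -m pendant '[{"x":0,"y":0,"z":0,"wx":0,"wy":0,"wz":0},{"x":0,"y":0,"z":0.2,"wx":0,"wy":0,"wz":0},{"x":0,"y":0,"z":0.3,"wx":0,"wy":0,"wz":0},{"x":0,"y":0,"z":0.3,"wx":0,"wy":0,"wz":0},{"x":0,"y":0,"z":0,"wx":0,"wy":0,"wz":0},{"x":0,"y":0,"z":0,"wx":0,"wy":0,"wz":0},{"x":0,"y":0,"z":0,"wx":0,"wy":0,"wz":0},{"x":0,"y":0,"z":0,"wx":0,"wy":0,"wz":0}]'
python3 go.py .4887 .304 .1125 -90
python3 - <<'E'
from h import *
s=snapshot("side");
u,v=proj(s,[.4895,.304,.1])[0].astype(int);k=7
im=cv2.resize(s["pixels"][v-40:v+40,u-45:u+45,::-1],None,fx=k,fy=k,interpolation=cv2.INTER_CUBIC)
q=np.linspace(0,2*np.pi,25)[:-1]
p=ctrl.get_state()["ee_pos"]
for r,z,c,ax in((.029,.096,(0,0,255),(.4895,.304)),(.0225,p[2]-.0485,(0,255,0),(p[0]+.0008,p[1]))):
    X=np.c_[ax[0]+r*np.cos(q),ax[1]+r*np.sin(q),0*q+z]
    for w in proj(s,X):cv2.circle(im,tuple(int(e) for e in((w-[u-45,v-40]+.5)*k)),1,c,-1)
cv2.imwrite("pics/p5.png",im)
E
```

```text
clock: 25.05
ee_pos: [0.4717, 0.0764, 0.1712]
ee_rot: [-3.141, -0.0, 0.006]
ft_force: [0.6, -0.3, -1.1]
opening: 0.0087
gripper_force: 39.1
clock: 25.85
ee_pos: [0.4879, 0.303, 0.1714]
ee_rot: [3.14, 0.003, -0.005]
ft_force: [-0.1, -0.1, -1.2]
opening: 0.0092
gripper_force: 39.1
clock: 26.65
ee_pos: [0.4892, 0.3027, 0.1655]
ee_rot: [-3.141, -0.0, -0.001]
ft_force: [-1.0, 0.0, -1.1]
opening: 0.0087
gripper_force: 39.1
pos [0.4892 0.3027 0.1655] line -89.99 tilt 0.02 q6 1.92 t 26.65 open 0.0087 F [-1.   0.  -1.1]
wz 0.01
tool shift cm after turn [-0.06 -0.13  5.3 ]
```

View pics/p5.png

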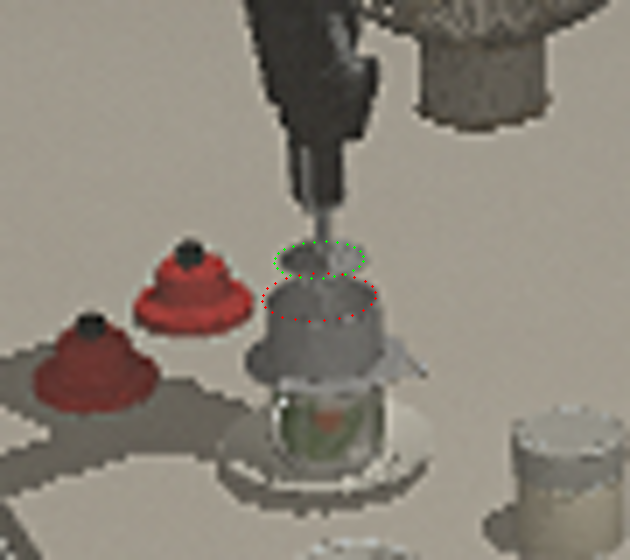

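The press disc (matching the green dots) hovers above the filter mouth. The actual rim at crop 265–383 sits about 1.5 mm right of the red dots. I'll bias the target by +1 mm in x and lower carefully.

```bash
python3 -m pendant '[{"x":0.1,"y":-0.05,"z":0.3,"wx":0,"wy":0,"wz":0},{"x":0,"y":0,"z":0.6,"wx":0,"wy":0,"wz":0},{"x":0,"y":0,"z":0.6,"wx":0,"wy":0,"wz":0},{"x":0,"y":0,"z":0.4,"wx":0,"wy":0,"wz":0},{"x":0,"y":0,"z":0.3,"wx":0,"wy":0,"wz":0},{"x":0,"y":0,"z":0.2,"wx":0,"wy":0,"wz":0},{"x":0,"y":0,"z":0,"wx":0,"wy":0,"wz":0},{"x":0,"y":0,"z":0,"wx":0,"wy":0,"wz":0}]'
python3 go.py .4902 .3033 .1125
```

```text
clock: 27.5
ee_pos: [0.4902, 0.3032, 0.1414]
ee_rot: [-3.141, -0.0, -0.0]
ft_force: [0.5, -0.6, -0.8]
opening: 0.0086
gripper_force: 39.1
pos [0.4902 0.3032 0.1414] line -89.99 tilt 0.02 q6 1.92 t 27.5 open 0.0086 F [ 0.5 -0.6 -0.8]
tool shift cm after turn [-0.   -0.01  2.89]
```

Disc is now 3 mm below the rim with no contact. Continuing down.

```bash
python3 -m pendant '[{"x":0,"y":0,"z":0.4,"wx":0,"wy":0,"wz":0},{"x":0,"y":0,"z":0.5,"wx":0,"wy":0,"wz":0},{"x":0,"y":0,"z":0.5,"wx":0,"wy":0,"wz":0},{"x":0,"y":0,"z":0.4,"wx":0,"wy":0,"wz":0},{"x":0,"y":0,"z":0.3,"wx":0,"wy":0,"wz":0},{"x":0,"y":0,"z":0.2,"wx":0,"wy":0,"wz":0},{"x":0,"y":0,"z":0,"wx":0,"wy":0,"wz":0},{"x":0,"y":0,"z":0,"wx":0,"wy":0,"wz":0}]'
python3 -m pendant '[{"x":0,"y":0,"z":0.1,"wx":0,"wy":0,"wz":0},{"x":0,"y":0,"z":0.1,"wx":0,"wy":0,"wz":0},{"x":0,"y":0,"z":0.1,"wx":0,"wy":0,"wz":0},{"x":0,"y":0,"z":0.1,"wx":0,"wy":0,"wz":0},{"x":0,"y":0,"z":0,"wx":0,"wy":0,"wz":0},{"x":0,"y":0,"z":0,"wx":0,"wy":0,"wz":0},{"x":0,"y":0,"z":0,"wx":0,"wy":0,"wz":0},{"x":0,"y":0,"z":0,"wx":0,"wy":0,"wz":0}]'
python3 go.py .4902 .3033 .1125
```

```text
clock: 28.3
ee_pos: [0.4902, 0.3032, 0.1184]
ee_rot: [-3.142, -0.0, -0.0]
ft_force: [0.6, 0.3, -2.0]
opening: 0.0082
gripper_force: 39.1
clock: 29.1
ee_pos: [0.4901, 0.3032, 0.1143]
ee_rot: [-3.142, -0.0, -0.0]
ft_force: [0.1, 0.5, -2.0]
opening: 0.0088
gripper_force: 39.1
pos [0.4901 0.3032 0.1143] line -89.99 tilt 0.0 q6 1.92 t 29.1 open 0.0088 F [ 0.1  0.5 -2. ]
tool shift cm after turn [ 0.01 -0.01  0.18]
```

```bash
python3 -m pendant '[{"x":0,"y":0,"z":0.05,"wx":0,"wy":0,"wz":0},{"x":0,"y":0,"z":0.05,"wx":0,"wy":0,"wz":0},{"x":0,"y":0,"z":0.05,"wx":0,"wy":0,"wz":0},{"x":0,"y":0,"z":0.05,"wx":0,"wy":0,"wz":0},{"x":0,"y":0,"z":0,"wx":0,"wy":0,"wz":0},{"x":0,"y":0,"z":0,"wx":0,"wy":0,"wz":0},{"x":0,"y":0,"z":0,"wx":0,"wy":0,"wz":0},{"x":0,"y":0,"z":0,"wx":0,"wy":0,"wz":0}]'
python3 go.py .4902 .3033 .1125
```

```text
clock: 29.9
ee_pos: [0.4903, 0.3032, 0.1126]
ee_rot: [-3.141, -0.0, -0.001]
ft_force: [-1.5, -1.4, 4.1]
opening: 0.0089
gripper_force: 39.5
pos [0.4903 0.3032 0.1126] line -89.99 tilt 0.02 q6 1.92 t 29.9 open 0.0089 F [-1.5 -1.4  4.1]
tool shift cm after turn [-0.01 -0.01  0.01]
```

```bash
python3 -m pendant '[{"x":0,"y":0,"z":0,"wx":0,"wy":0,"wz":0},{"x":0,"y":0,"z":0,"wx":0,"wy":0,"wz":0},{"x":0,"y":0,"z":0,"wx":0,"wy":0,"wz":0},{"x":0,"y":0,"z":0,"wx":0,"wy":0,"wz":0},{"x":0,"y":0,"z":-0.5,"wx":0,"wy":0,"wz":0},{"x":0,"y":0,"z":-1.5,"wx":0,"wy":0,"wz":0},{"x":0,"y":0,"z":-2.5,"wx":0,"wy":0,"wz":0},{"x":0,"y":0,"z":-2,"wx":0,"wy":0,"wz":0}]' 0.25 30
python3 -m pendant '[{"x":0.3,"y":2,"z":0,"wx":0,"wy":0,"wz":0},{"x":0.5,"y":4,"z":0,"wx":0,"wy":0,"wz":0},{"x":0.5,"y":4,"z":0,"wx":0,"wy":0,"wz":0},{"x":0.5,"y":4,"z":0,"wx":0,"wy":0,"wz":0},{"x":0.5,"y":4,"z":0,"wx":0,"wy":0,"wz":0},{"x":0.5,"y":3.5,"z":0,"wx":0,"wy":0,"wz":0},{"x":0.4,"y":2.5,"z":0,"wx":0,"wy":0,"wz":0},{"x":0.2,"y":0.8,"z":0,"wx":0,"wy":0,"wz":0}]' 0.8
python3 -m pendant '[{"x":0,"y":0,"z":1,"wx":0,"wy":0,"wz":0},{"x":0,"y":0,"z":2.5,"wx":0,"wy":0,"wz":0},{"x":0,"y":0,"z":2.5,"wx":0,"wy":0,"wz":0},{"x":0,"y":0,"z":2,"wx":0,"wy":0,"wz":0},{"x":0,"y":0,"z":0,"wx":0,"wy":0,"wz":0},{"x":0,"y":0,"z":0,"wx":0,"wy":0,"wz":0},{"x":0,"y":0,"z":0,"wx":0,"wy":0,"wz":0},{"x":0,"y":0,"z":0,"wx":0,"wy":0,"wz":0}]'
python3 go.py .5238 .0545 .028 -90
python3 - <<'E'
from h import *
ims=[];ax=np.array([.4905,.3035]);q=np.linspace(0,2*np.pi,25)[:-1];k=8
for n in("top","side"):
    s=snapshot(n);u0,v0=(proj(s,[[*ax,.07]])[0]-[25,30]).astype(int)
    im=cv2.resize(s["pixels"][v0:v0+60,u0:u0+50,::-1],None,fx=k,fy=k,interpolation=cv2.INTER_CUBIC)
    for r,z,c in((.029,.096,(0,0,255)),(.042,.063,(255,0,0)),(.0225,.067,(0,255,0))):
        X=np.c_[ax[0]+r*np.cos(q),ax[1]+r*np.sin(q),0*q+z]
        for u in proj(s,X):cv2.circle(im,tuple(int(v) for v in((u-[u0,v0]+.5)*k)),1,c,-1)
    ims.append(im)
    if n=="top":
      for th in(.9,.92):
        for b in blobs(s,(215,175,275,235),thr=th,maxv=166)[:1]:print(circ(plane(s,b,.063))[:3])
cv2.imwrite("pics/p6.png",np.hstack(ims))
E
```

```text
clock: 30.7
ee_pos: [0.4906, 0.3034, 0.1797]
ee_rot: [-3.141, -0.0, -0.002]
ft_force: [0.1, 0.8, 0.0]
opening: 0.0217
gripper_force: 0.0
clock: 31.5
ee_pos: [0.5251, 0.0527, 0.1789]
ee_rot: [3.141, -0.004, 0.003]
ft_force: [0.3, 0.3, -0.3]
opening: 0.0685
gripper_force: 0.0
clock: 32.3
ee_pos: [0.5251, 0.0554, 0.0986]
ee_rot: [3.141, 0.001, 0.004]
ft_force: [0.1, 0.3, -0.6]
opening: 0.0681
gripper_force: 0.0
pos [0.5251 0.0554 0.0986] line -89.96 tilt 0.14 q6 1.45 t 32.3 open 0.0681 F [ 0.1  0.3 -0.6]
wz 0.04
tool shift cm after turn [-0.15  0.09  7.06]
(array([0.48962695, 0.30408378]), np.float64(0.0836471188536951), np.float64(0.0003536360177373447))
(array([0.48974294, 0.30427252]), np.float64(0.08200479452249992), np.float64(0.0003934581095822041))
```

View pics/p6.png

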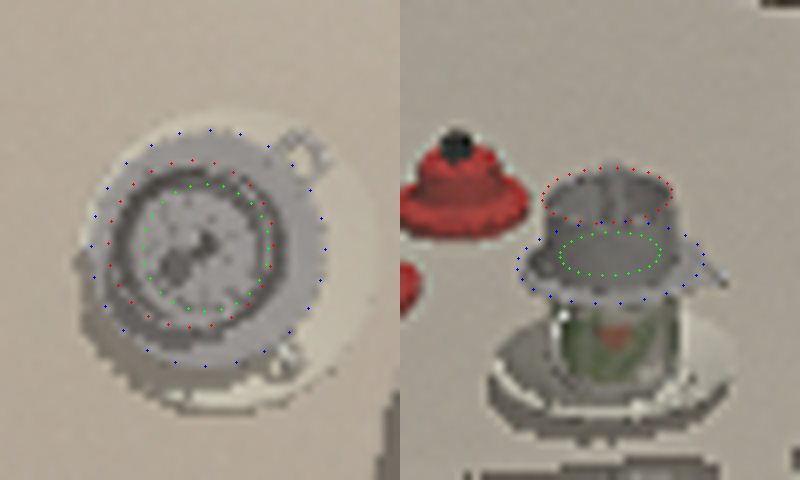

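In the top view the press lies in the chamber on its floor. The filter is level; the apparent rim shift is just the outer wall showing. Next is the lid: I'll squeeze it once along y, then again along x, to centre it both ways.

```bash
python3 -m pendant '[{"x":-0.1,"y":0.1,"z":1.5,"wx":0,"wy":0,"wz":0},{"x":0,"y":0,"z":2,"wx":0,"wy":0,"wz":0},{"x":0,"y":0,"z":1.8,"wx":0,"wy":0,"wz":0},{"x":0,"y":0,"z":1.2,"wx":0,"wy":0,"wz":0},{"x":0,"y":0,"z":0.5,"wx":0,"wy":0,"wz":0},{"x":0,"y":0,"z":0,"wx":0,"wy":0,"wz":0},{"x":0,"y":0,"z":0,"wx":0,"wy":0,"wz":0},{"x":0,"y":0,"z":0,"wx":0,"wy":0,"wz":0}]' 0.8 20
python3 go.py .5238 .0545 .028 -90
python3 -m pendant '[{"x":0,"y":0,"z":0,"wx":0,"wy":0,"wz":0},{"x":0,"y":0,"z":0,"wx":0,"wy":0,"wz":0},{"x":0,"y":0,"z":0,"wx":0,"wy":0,"wz":0},{"x":0,"y":0,"z":0,"wx":0,"wy":0,"wz":0},{"x":0,"y":0,"z":0,"wx":0,"wy":0,"wz":0},{"x":0,"y":0,"z":0,"wx":0,"wy":0,"wz":0},{"x":0,"y":0,"z":0,"wx":0,"wy":0,"wz":0},{"x":0,"y":0,"z":0,"wx":0,"wy":0,"wz":0}]' 0.2 20
python3 go.py .5238 .0545 .028 -90
```

```text
clock: 33.2
ee_pos: [0.524, 0.0541, 0.0282]
ee_rot: [3.141, 0.0, 0.003]
ft_force: [0.9, -0.1, 0.2]
opening: 0.0688
gripper_force: 0.0
pos [0.524  0.0541 0.0282] line -89.99 tilt 0.1 q6 1.45 t 33.2 open 0.0688 F [ 0.9 -0.1  0.2]
wz 0.01
tool shift cm after turn [-0.02 -0.04  0.02]
clock: 34.0
ee_pos: [0.5235, 0.0542, 0.028]
ee_rot: [3.142, 0.0, 0.001]
ft_force: [-1.6, 0.5, 5.8]
opening: 0.0398
gripper_force: 19.8
pos [0.5235 0.0542 0.028 ] line -89.99 tilt 0.04 q6 1.45 t 34.0 open 0.0398 F [-1.6  0.5  5.8]
wz 0.01
tool shift cm after turn [ 0.03 -0.03 -0.  ]
```

Opening is 39.8 mm, as expected for the crown. Now I'll open, turn 90° and squeeze again.

```bash
python3 -m pendant '[{"x":0,"y":0,"z":0,"wx":0,"wy":0,"wz":0},{"x":0,"y":0,"z":0,"wx":0,"wy":0,"wz":0},{"x":0,"y":0,"z":0,"wx":0,"wy":0,"wz":0},{"x":0,"y":0,"z":0,"wx":0,"wy":0,"wz":0},{"x":0,"y":0,"z":0,"wx":0,"wy":0,"wz":-4},{"x":0,"y":0,"z":0,"wx":0,"wy":0,"wz":-7},{"x":0,"y":0,"z":0,"wx":0,"wy":0,"wz":-7},{"x":0,"y":0,"z":0,"wx":0,"wy":0,"wz":-7}]' 0.8 20
python3 -m pendant '[{"x":0,"y":0,"z":0,"wx":0,"wy":0,"wz":-8},{"x":0,"y":0,"z":0,"wx":0,"wy":0,"wz":-8},{"x":0,"y":0,"z":0,"wx":0,"wy":0,"wz":-8},{"x":0,"y":0,"z":0,"wx":0,"wy":0,"wz":-8},{"x":0,"y":0,"z":0,"wx":0,"wy":0,"wz":-8},{"x":0,"y":0,"z":0,"wx":0,"wy":0,"wz":-8},{"x":0,"y":0,"z":0,"wx":0,"wy":0,"wz":-8},{"x":0,"y":0,"z":0,"wx":0,"wy":0,"wz":-8}]'
python3 -m pendant '[{"x":0,"y":0,"z":0,"wx":0,"wy":0,"wz":-1},{"x":0,"y":0,"z":0,"wx":0,"wy":0,"wz":0},{"x":0,"y":0,"z":0,"wx":0,"wy":0,"wz":0},{"x":0,"y":0,"z":0,"wx":0,"wy":0,"wz":0},{"x":0,"y":0,"z":0,"wx":0,"wy":0,"wz":0},{"x":0,"y":0,"z":0,"wx":0,"wy":0,"wz":0},{"x":0,"y":0,"z":0,"wx":0,"wy":0,"wz":0},{"x":0,"y":0,"z":0,"wx":0,"wy":0,"wz":0}]'
python3 go.py .5235 .0542 .028 0
python3 -m pendant '[{"x":0,"y":0,"z":0,"wx":0,"wy":0,"wz":0},{"x":0,"y":0,"z":0,"wx":0,"wy":0,"wz":0},{"x":0,"y":0,"z":0,"wx":0,"wy":0,"wz":0},{"x":0,"y":0,"z":0,"wx":0,"wy":0,"wz":0},{"x":0,"y":0,"z":0,"wx":0,"wy":0,"wz":0},{"x":0,"y":0,"z":0,"wx":0,"wy":0,"wz":0},{"x":0,"y":0,"z":0,"wx":0,"wy":0,"wz":0},{"x":0,"y":0,"z":0,"wx":0,"wy":0,"wz":0}]' 0.2 30
python3 go.py .5235 .0542 .028 0
```

```text
clock: 34.8
ee_pos: [0.5231, 0.0542, 0.0272]
ee_rot: [-3.065, -0.688, 0.0]
ft_force: [-0.3, 0.3, 0.2]
opening: 0.0683
gripper_force: 0.0
clock: 35.6
ee_pos: [0.5231, 0.0542, 0.0272]
ee_rot: [-2.234, -2.208, 0.0]
ft_force: [0.4, 0.3, -0.7]
opening: 0.0681
gripper_force: 0.0
clock: 36.4
ee_pos: [0.5232, 0.0542, 0.0273]
ee_rot: [2.221, 2.221, 0.0]
ft_force: [0.4, 0.2, -0.2]
opening: 0.0685
gripper_force: 0.0
pos [0.5232 0.0542 0.0273] line 0.0 tilt 0.0 q6 -0.12 t 36.4 open 0.0685 F [ 0.4  0.2 -0.2]
wz 0.0
tool shift cm after turn [ 0.    0.03 -0.07]
clock: 37.2
ee_pos: [0.5232, 0.0542, 0.0275]
ee_rot: [2.221, 2.222, 0.0]
ft_force: [-2.1, 1.0, 5.3]
opening: 0.0383
gripper_force: 30.5
pos [0.5232 0.0542 0.0275] line 0.01 tilt 0.0 q6 -0.12 t 37.2 open 0.0383 F [-2.1  1.   5.3]
wz 0.01
tool shift cm after turn [ 0.    0.03 -0.05]
```

```bash
python3 -m pendant '[{"x":0,"y":0,"z":-0.5,"wx":0,"wy":0,"wz":0},{"x":0,"y":0,"z":-1.5,"wx":0,"wy":0,"wz":0},{"x":0,"y":0,"z":-2.5,"wx":0,"wy":0,"wz":0},{"x":0,"y":0,"z":-3,"wx":0,"wy":0,"wz":0},{"x":0,"y":0,"z":-3,"wx":0,"wy":0,"wz":0},{"x":0,"y":0,"z":-2,"wx":0,"wy":0,"wz":0},{"x":0,"y":0,"z":-1,"wx":0,"wy":0,"wz":0},{"x":0,"y":0,"z":0,"wx":0,"wy":0,"wz":0}]' - 40
python3 -m pendant '[{"x":2,"y":-0.3,"z":0,"wx":0,"wy":0,"wz":0},{"x":4,"y":-0.5,"z":0,"wx":0,"wy":0,"wz":0},{"x":4,"y":-0.5,"z":0,"wx":0,"wy":0,"wz":0},{"x":4,"y":-0.5,"z":0,"wx":0,"wy":0,"wz":0},{"x":4,"y":-0.5,"z":0,"wx":0,"wy":0,"wz":0},{"x":4,"y":-0.5,"z":0,"wx":0,"wy":0,"wz":0},{"x":2.2,"y":-0.4,"z":0,"wx":0,"wy":0,"wz":0},{"x":0.8,"y":-0.1,"z":0,"wx":0,"wy":0,"wz":0}]'
python3 -m pendant '[{"x":0,"y":0,"z":0,"wx":0,"wy":0,"wz":0},{"x":0,"y":0,"z":0,"wx":0,"wy":0,"wz":0},{"x":0,"y":0,"z":0.2,"wx":0,"wy":0,"wz":0},{"x":0,"y":0,"z":0,"wx":0,"wy":0,"wz":0},{"x":0,"y":0,"z":0,"wx":0,"wy":0,"wz":0},{"x":0,"y":0,"z":0,"wx":0,"wy":0,"wz":0},{"x":0,"y":0,"z":0,"wx":0,"wy":0,"wz":0},{"x":0,"y":0,"z":0,"wx":0,"wy":0,"wz":0}]'
python3 go.py .490 .304 .1175 0
```

```text
clock: 38.0
ee_pos: [0.5242, 0.0541, 0.1642]
ee_rot: [2.219, 2.22, 0.004]
ft_force: [0.0, -1.0, -1.7]
opening: 0.0374
gripper_force: 40.4
clock: 38.8
ee_pos: [0.4883, 0.3061, 0.1605]
ee_rot: [-2.217, -2.224, 0.004]
ft_force: [0.7, 0.5, -0.9]
opening: 0.0379
gripper_force: 40.5
clock: 39.6
ee_pos: [0.4902, 0.3041, 0.1604]
ee_rot: [2.221, 2.221, 0.0]
ft_force: [-0.8, 0.1, -1.5]
opening: 0.038
gripper_force: 40.5
pos [0.4902 0.3041 0.1604] line 0.0 tilt 0.01 q6 0.35 t 39.6 open 0.038 F [-0.8  0.1 -1.5]
wz 0.0
tool shift cm after turn [-0.01 -0.02  4.29]
```

```bash
python3 -m pendant '[{"x":0,"y":0,"z":0.5,"wx":0,"wy":0,"wz":0},{"x":0,"y":0,"z":0.8,"wx":0,"wy":0,"wz":0},{"x":0,"y":0,"z":0.8,"wx":0,"wy":0,"wz":0},{"x":0,"y":0,"z":0.6,"wx":0,"wy":0,"wz":0},{"x":0,"y":0,"z":0.4,"wx":0,"wy":0,"wz":0},{"x":0,"y":0,"z":0.2,"wx":0,"wy":0,"wz":0},{"x":0,"y":0,"z":0.1,"wx":0,"wy":0,"wz":0},{"x":0,"y":0,"z":0,"wx":0,"wy":0,"wz":0}]'
python3 go.py .490 .304 .1175 0
python3 -m pendant '[{"x":0,"y":0,"z":0.1,"wx":0,"wy":0,"wz":0},{"x":0,"y":0,"z":0.1,"wx":0,"wy":0,"wz":0},{"x":0,"y":0,"z":0.1,"wx":0,"wy":0,"wz":0},{"x":0,"y":0,"z":0.1,"wx":0,"wy":0,"wz":0},{"x":0,"y":0,"z":0,"wx":0,"wy":0,"wz":0},{"x":0,"y":0,"z":0,"wx":0,"wy":0,"wz":0},{"x":0,"y":0,"z":0,"wx":0,"wy":0,"wz":0},{"x":0,"y":0,"z":0,"wx":0,"wy":0,"wz":0}]'
python3 go.py .490 .304 .1175 0
```

```text
clock: 40.4
ee_pos: [0.4902, 0.3042, 0.1263]
ee_rot: [2.221, 2.222, 0.0]
ft_force: [0.1, -0.2, 0.0]
opening: 0.0377
gripper_force: 40.5
pos [0.4902 0.3042 0.1263] line 0.01 tilt 0.01 q6 0.35 t 40.4 open 0.0377 F [ 0.1 -0.2  0. ]
wz 0.01
tool shift cm after turn [-0.02 -0.02  0.88]
clock: 41.2
ee_pos: [0.4902, 0.3042, 0.1224]
ee_rot: [2.221, 2.222, 0.0]
ft_force: [0.2, -0.4, -1.6]
opening: 0.0379
gripper_force: 40.5
pos [0.4902 0.3042 0.1224] line 0.01 tilt 0.01 q6 0.35 t 41.2 open 0.0379 F [ 0.2 -0.4 -1.6]
wz 0.01
tool shift cm after turn [-0.02 -0.02  0.49]
```

```bash
python3 -m pendant '[{"x":0,"y":0,"z":0.1,"wx":0,"wy":0,"wz":0},{"x":0,"y":0,"z":0.1,"wx":0,"wy":0,"wz":0},{"x":0,"y":0,"z":0.05,"wx":0,"wy":0,"wz":0},{"x":0,"y":0,"z":0.05,"wx":0,"wy":0,"wz":0},{"x":0,"y":0,"z":0.05,"wx":0,"wy":0,"wz":0},{"x":0,"y":0,"z":0,"wx":0,"wy":0,"wz":0},{"x":0,"y":0,"z":0,"wx":0,"wy":0,"wz":0},{"x":0,"y":0,"z":0,"wx":0,"wy":0,"wz":0}]'
python3 go.py .490 .304 .1175 0
```

```text
clock: 42.0
ee_pos: [0.4902, 0.3042, 0.1188]
ee_rot: [2.221, 2.222, 0.0]
ft_force: [0.0, -0.9, -1.2]
opening: 0.0383
gripper_force: 40.5
pos [0.4902 0.3042 0.1188] line 0.01 tilt 0.01 q6 0.35 t 42.0 open 0.0383 F [ 0.  -0.9 -1.2]
wz 0.01
tool shift cm after turn [-0.02 -0.02  0.13]
```

```bash
python3 -m pendant '[{"x":0,"y":0,"z":0.05,"wx":0,"wy":0,"wz":0},{"x":0,"y":0,"z":0.05,"wx":0,"wy":0,"wz":0},{"x":0,"y":0,"z":0.05,"wx":0,"wy":0,"wz":0},{"x":0,"y":0,"z":0,"wx":0,"wy":0,"wz":0},{"x":0,"y":0,"z":0,"wx":0,"wy":0,"wz":0},{"x":0,"y":0,"z":0,"wx":0,"wy":0,"wz":0},{"x":0,"y":0,"z":0,"wx":0,"wy":0,"wz":0},{"x":0,"y":0,"z":0,"wx":0,"wy":0,"wz":0}]'
python3 go.py .490 .304 .1175 0
```

```text
clock: 42.8
ee_pos: [0.4902, 0.3042, 0.1176]
ee_rot: [2.221, 2.222, 0.0]
ft_force: [-1.8, -1.1, 5.4]
opening: 0.038
gripper_force: 41.2
pos [0.4902 0.3042 0.1176] line 0.01 tilt 0.02 q6 0.35 t 42.8 open 0.038 F [-1.8 -1.1  5.4]
wz 0.01
tool shift cm after turn [-0.02 -0.02  0.01]
```

Seated at the expected height of 0.1176, with light contact. I'll release, retreat and check.

```bash
python3 -m pendant '[{"x":0,"y":0,"z":0,"wx":0,"wy":0,"wz":0},{"x":0,"y":0,"z":0,"wx":0,"wy":0,"wz":0},{"x":0,"y":0,"z":0,"wx":0,"wy":0,"wz":0},{"x":0,"y":0,"z":0,"wx":0,"wy":0,"wz":0},{"x":0,"y":0,"z":-0.5,"wx":0,"wy":0,"wz":0},{"x":0,"y":0,"z":-1.5,"wx":0,"wy":0,"wz":0},{"x":0,"y":0,"z":-2.5,"wx":0,"wy":0,"wz":0},{"x":0,"y":0,"z":-2.5,"wx":0,"wy":0,"wz":0}]' 0.8 30
python3 -m pendant '[{"x":0,"y":0,"z":-1,"wx":0,"wy":0,"wz":0},{"x":-2,"y":0,"z":0,"wx":0,"wy":0,"wz":0},{"x":-4,"y":0,"z":0,"wx":0,"wy":0,"wz":0},{"x":-4,"y":0,"z":0,"wx":0,"wy":0,"wz":0},{"x":-4,"y":0,"z":0,"wx":0,"wy":0,"wz":0},{"x":-4,"y":0,"z":0,"wx":0,"wy":0,"wz":0},{"x":-4,"y":0,"z":0,"wx":0,"wy":0,"wz":0},{"x":-4,"y":0,"z":0,"wx":0,"wy":0,"wz":0}]'
python3 -m pendant '[{"x":-3,"y":0,"z":0,"wx":0,"wy":0,"wz":0},{"x":0,"y":0,"z":0,"wx":0,"wy":0,"wz":0},{"x":0,"y":0,"z":0,"wx":0,"wy":0,"wz":0},{"x":0,"y":0,"z":0,"wx":0,"wy":0,"wz":0},{"x":0,"y":0,"z":0,"wx":0,"wy":0,"wz":0},{"x":0,"y":0,"z":0,"wx":0,"wy":0,"wz":0},{"x":0,"y":0,"z":0,"wx":0,"wy":0,"wz":0},{"x":0,"y":0,"z":0,"wx":0,"wy":0,"wz":0}]'
python3 go.py
python3 - <<'E'
from h import *
ims=[];ax=np.array([.490,.304]);q=np.linspace(0,2*np.pi,25)[:-1];k=8
for n in("top","side"):
    s=snapshot(n);u0,v0=(proj(s,[[*ax,.07]])[0]-[25,30]).astype(int)
    im=cv2.resize(s["pixels"][v0:v0+60,u0:u0+50,::-1],None,fx=k,fy=k,interpolation=cv2.INTER_CUBIC)
    for r,z,c in((.034,.090,(0,0,255)),(.042,.063,(255,0,0)),(.008,.132,(0,255,0))):
        X=np.c_[ax[0]+r*np.cos(q),ax[1]+r*np.sin(q),0*q+z]
        for u in proj(s,X):cv2.circle(im,tuple(int(v) for v in((u-[u0,v0]+.5)*k)),1,c,-1)
    ims.append(im)
cv2.imwrite("pics/p7.png",np.hstack(ims))
E
```

```text
clock: 43.6
ee_pos: [0.4901, 0.3042, 0.1891]
ee_rot: [2.221, 2.222, 0.0]
ft_force: [1.5, -0.3, 0.6]
opening: 0.0684
gripper_force: 0.0
clock: 44.4
ee_pos: [0.4899, 0.0427, 0.1977]
ee_rot: [2.221, 2.222, 0.001]
ft_force: [1.3, 0.4, 1.6]
opening: 0.0683
gripper_force: 0.0
clock: 45.2
ee_pos: [0.4902, 0.0146, 0.1973]
ee_rot: [-2.22, -2.223, -0.0]
ft_force: [1.8, 0.2, 0.2]
opening: 0.0685
gripper_force: 0.0
pos [0.4902 0.0146 0.1973] line 0.06 tilt 0.0 q6 -0.21 t 45.2 open 0.0685 F [1.8 0.2 0.2]
```

View pics/p7.png

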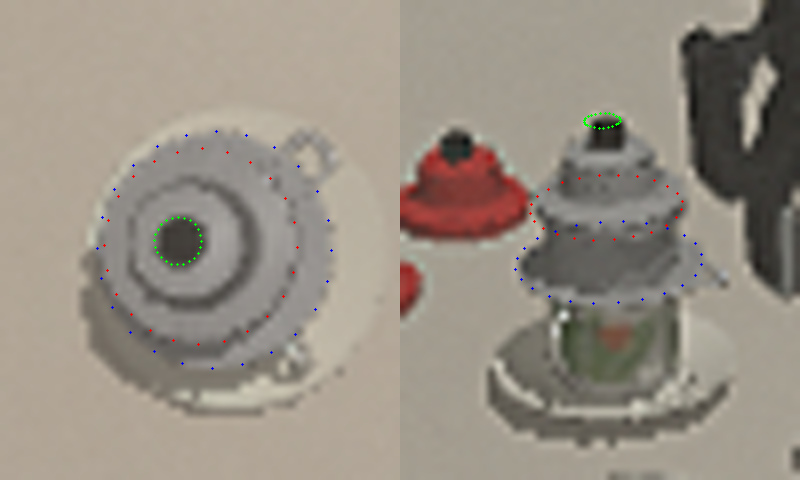

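The whole stack stands level and concentric: the knob at crop (178,242) matches its predicted circle, and the lid skirt and flange match in both views. Handing in.

```bash
python3 -c "
from plant import ticket
print(ticket.finish_job())"
```

```text
the job is handed in; nothing more can be done
None
```

The coffee filter is set up in the required order (cup in the saucer, filter on the cup, press in the filter, lid on the rim) and handed in at about 45 s; the final pictures show the stack level and centred, but the hand-in returned no verdict.

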